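Set a batten against the flip stop

ROBOT

A 7-joint arm with a two-finger parallel gripper is mounted at the origin on the work surface. World frame = base frame: x ahead of the robot, y to its left, z up, the work surface at z = 0. Lengths are in mm, angles in rad, forces in N, time in s.
With the tool pointing down it reaches from about 375 to 925 mm from the base axis. Payload 3.1 kg.
Tool frame: the origin (TCP) lies midway between the tips of the shut fingers; the grasp point (between the pads) lies 19 mm behind it (ctrl.tcp_to_grasp is the distance from the TCP to the grasp point, in mm); z points along the fingers, x is the direction in which the jaws open and shut, and the axes are right-handed (so a half turn about z gives the same grasp; the last joint's range is limited). The gripper opens to 85 mm and grips with 20 to 120 N. Pads are 22 mm wide; open, the fingers measure 114 mm over their backs; the gripper's body (76 mm by 85 mm) begins 54 mm behind the grasp point. The pads swing forward as they close: fully open they stand 13 mm farther back than shut.
Start: joints at [-1.262, 0.383, 0.044, 1.598, -0.018, 1.161, -0.05], TCP at [257.165, 596.966, 201.469] pointing down, gripper open.
Joint ranges: [-2.61, 2.61], [-0.41, 2.15], [-1.48, 1.57], [0, 2.5], [-1.57, 4.71], [0.05, 1.97], [-2.85, 2.85]. Speed limits (rad/s): [2.79, 2.79, 3.14, 3.14, 3.14, 3.14, 3.14].

INTERFACE

Orientations are given as [roll, pitch, yaw] about the fixed x, y, z axes, in that order (R = Rz(yaw) Ry(pitch) Rx(roll)).
In Python, from plant import ctrl, eyes gives the robot as it stands. The module is installed in compiled form; this text tells all that it offers.
- The arm moves only by the tool step_arm, never from a script. Its argument "targets" is a list of rows, each a list of 3 entries, a list of its own where there are three numbers: the finger opening in mm, from 0 to 85.4, then the shift along the tool's x, y, z in mm, then the turn, a rotation vector about the tool's x, y, z in rad. A call has exactly 10 rows; each row shifts and turns the pose as measured when the row begins, along the tool's axes as they then stand; what a row does not reach is not made up. A row lasts 1/10 s, in which the tool goes at most 50 mm and 8.59 degrees, less where a joint would pass 70% of its speed; a pose out of reach is approached as far as the arm can. A call with a gripper value outside its range is refused whole. The fingers move at their own pace and stop on an object; "newtons" is the grip in N (left out, the last holds). Time passes only in rows, so rows that do not move let the fingers close, or fill a call up. It gives the time, the measured TCP pose, the force and the opening at its end, in the units of the state.
- ctrl.state(): the state, without advancing time (a new reading comes with each control period).
- eyes.get_image(name): name is "scene" or "top" or "wrist"; returns a dict with "image" (420x560x3 uint8, red, green, blue), "fx", "fy", "cx", "cy" (pixels), "k1" (the pictures are not rectified: a ray, as slopes to the right and down, at radius r is drawn at 1 + k1 r^2 times it, then the intrinsics apply), "cam_to_world" (4x4, takes a point from camera to world coordinates). Camera axes: x right, y up, looking along -z (the intrinsics and any distortion apply to the point x, -y, -z); pixel columns grow to the right and rows downward; lengths in mm; the calibration is good to about 2 mm. A picture is of the moment at which its call begins. There is no depth.
- ctrl.hand_in(): hands the job in, once; it reports no verdict.
Trained networks look in the newest picture that a camera, given by its name, has taken for a name from the list of things; names that differ only in an ending like _2 or _b are one class to them, and where a whole thing is asked for, a point or a joint stands for the part that bears it (a point fixed in the world has none). Each returns a list of dicts, best first, with "p" (0 to 1); they miss things now and then, are a little off and sometimes report something else, mostly with a low value. They report only what shows in the picture. A call takes as long as a camera call. They do not tell look-alikes from the thing itself.
- eyes.cut_out(label, camera): "mask" (420x560 bool, what is visible of it) and "uv" ([column, row] in pixels, amid what is visible of it).
- eyes.place_of(label, camera): "uv" ([column, row] in pixels: a listed point, or the origin of a listed thing).
The state is a dict: "time": time; "qpos": joint angles; "dq": joint speeds; "joint_efforts": joint torques, N m; "tool_pos": TCP position; "tool_rot": TCP orientation; "wrist_force": force on the tool from outside, world axes, zero at the start; "ft_torque": the same for the moment, N m; "opening": opening from 0.0 (shut) to 1.0 (fully open).
Only numpy, scipy, OpenCV 4.12 (cv2) and the standard library are available. Lean on these libraries where they do the work, as an engineer would, in place of code of your own. Each camera call takes 0.05 s, during which the arm holds its last target.

TASK

Get the batten ready for a repeat cut: swing the thick steel flip stop on the fence fully down into the path and leave the thin one up. Then lay the batten flat against the fence and slide it along into the lowered stop until the stop's play is taken up and the end is pressed firmly but gently against it (about 4 to 12 newtons, never over 20) for a moment, and let go, leaving it snug against both fence and stop. Leave the other things on the bench alone.

Things in the scene. Friction and masses are not known exactly. Their poses are not given: they have to be found in the camera images.
- fence: Fixed aluminium fence, 700 mm long in y, 24 mm thick, top 60 mm above the bench, on a grey bed 12 mm thick (170 mm deep in front of the fence's front face, 60 mm behind it). Origin: on the bench under the middle of the flat front face; x points back through the fence (bed and robot at -x), y along it, z up. The batten goes in the corner of bed and front face and slides towards +y.
- stop_head: The THICK flip stop: dark steel head on the fence top, axes as the fence's. Origin: 60 mm above the bench over the front face, mid-width. 46 mm wide in y, up to 34 mm above the origin, from 24 mm in front to 46 mm behind the front face. It has play: pushed towards +y by more than about 1.5 N it slips 2 to 14 mm (unknown) on its clamped foot to a hard stop, and stays. Nearer or farther than the thin one.
- stop_hinge (a point): Hinge axis of the thick flag (axis along the fence, y), 20 mm in front of the front face, 85 mm above the bench, middle of the flag's width.
- stop_face (a point): Middle of the area of the lowered thick flag that meets the batten's end: 15 mm from the head's middle towards -y, 20 mm in front of the front face, 31 mm above the bench. Fixed to the head (moves with its play, not with the swing), so it marks the place whether or not the flag is down.
- stop_flag (a joint): Angle of the thick flag (rad), a steel bar 30 mm wide in y, 16 mm thick, reaching 65 mm from the hinge axis. 0 = raised, leaning 0.35 back over the fence; 0.35 = straight up; grows as it swings towards the robot and down; 1.92 = level; 3.49 = fully down on a hard stop, lower end 20 mm above the bench. Stiff hinge (0.16 N m), stays where left; starts at 0 to 0.5.
- spare: The THIN flip stop, to be left up: same but 24 mm wide in y and without play; origin likewise. 90 mm or more from the thick stop, middle to middle.
- spare_flag (a joint): Angle of the thin flag (8 mm wide along y, else like the thick one and read the same way); raised at the start (0 to 0.5). Leave it up.
- batten: Loose softwood batten 38 x 240 x 38 mm, about 0.18 kg, lying on the bed in front of the fence on the -y side of both stops, not quite parallel to the fence. Origin: middle of its underside; y along its length (roughly the fence's +y), z up. Lying on the bed its top is 50 mm above the bench.
- batten_front (a point): Centre of the batten's +y end face, the end that meets the stop.
- batten_back (a point): Centre of the batten's -y end face.
- glue: Bystander: white glue bottle, 56 mm across, 130 mm tall, behind the fence. Origin: centre of its underside.
- tape: Bystander: black tape measure 70 x 36 x 62 mm, behind the fence. Origin: centre of its underside.
- square: Bystander: aluminium try square, stock 160 x 22 x 12 mm, blade 140 mm long at one end, flat on the bench behind the fence. Origin: under the middle of its stock.
- pencil: Bystander: flat carpenter's pencil 16 x 170 x 8 mm, on the bench near the robot's left. Origin: centre of its underside.
Mind the look-alikes: they are no part of the job. There is more than one size of the batten; the one meant has the size given above.

How it is judged (in metres and radians):
On the way, in this order (a step that is already met when the one before it is completed fails the run):
1. the thick flag is fully down (value of joint stop_flag above 3.42 rad), for 0.3 s.
2. with the flag down and the batten along the fence, its end is pressed on the stop, play taken up, with more than 3 N (value of joint stop_flag above 3.42 rad and contact force between batten and stop_head above 3 N and angle between the y axis of batten and the y axis of fence, either way round below 0.03 rad), for 0.3 s.
At the end, for the whole second after the job is handed in: The thick flag is down within 0.07 rad, the thin one still up (below 0.9 rad), and the batten lies at rest flat on the bed, released, both ends within 2.5 mm of the fence's front face and its +y end within 2 mm of the lowered flag (value of joint stop_flag above 3.42 rad and value of joint spare_flag below 0.9 rad and x of each of batten_front, batten_back in the frame of fence above -0.0215 m and y of batten_front in the frame of stop_face between -0.002 and 0.003 m and z of each of batten_front, batten_back in the frame of fence below 0.034 m and linear speed of batten below 0.01 m/s); the robot touches nothing.
It fails at once if the batten is pressed on the stop with more than 20 N (contact force between batten and stop_head above 20 N).
It fails at once if the thin flag is swung down past 0.9 rad (value of joint spare_flag above 0.9 rad).
It fails at once if the glue bottle, tape measure, square or pencil is moved more than 20 mm (distance of any of glue, tape, square, pencil from where it was at the start of the episode above 0.02 m).
It also fails if it takes over 72 s, if anything falls off the work surface, if the arm or the gripper's body presses on something with over 40 N, if the wrist force passes 120 N, or if a joint passes its speed limit or range.

## Working session

There is one attempt and no reset: what is moved stays moved. The work goes in short steps, Python scripts to look and compute and a tool call to move; the robot and the scene stay as the last step left them, time stands still between calls to the robot, and variables do not carry over. Pictures are saved under pics/ and viewed, and the job is handed in when it is done.

Besides the shell and the picture viewer there is one more tool, called as name([rows], argument=value, ...), one row to a line, values as JSON. step_arm: Moves the arm, as the interface text tells. Its arguments: {"type":"object","properties":{"targets":{"type":"array"},"newtons":{"type":"number"}},"required":["targets"]}

```bash
mkdir -p pics; ls; cat > h.py <<'E'
import numpy as np, cv2
from plant import ctrl, eyes
def save(name,fn):
    d=eyes.get_image(name); cv2.imwrite('pics/'+fn,d['image'][:,:,::-1]); return d
def ray(d,uv):
    x=(uv[0]-d['cx'])/d['fx']; y=(uv[1]-d['cy'])/d['fy']
    a,b=x,y
    for _ in range(30):
        s=1+d['k1']*(a*a+b*b); a,b=x/s,y/s
    T=np.array(d['cam_to_world']); v=T[:3,:3]@np.array([a,-b,-1.]); return T[:3,3],v/np.linalg.norm(v)
def onz(d,uv,z):
    o,v=ray(d,uv); return o+v*(z-o[2])/v[2]
def tri(l):
    A=np.zeros((3,3));b=np.zeros(3)
    for d,uv in l:
        o,v=ray(d,uv);P=np.eye(3)-np.outer(v,v);A+=P;b+=P@o
    return np.linalg.solve(A,b)
def proj(d,p):
    T=np.array(d['cam_to_world']); c=T[:3,:3].T@(np.array(p)-T[:3,3]); a,b=c[0]/-c[2],-c[1]/-c[2]
    s=1+d['k1']*(a*a+b*b); return np.array([d['fx']*a*s+d['cx'],d['fy']*b*s+d['cy']])
E
python3 - <<'E'
from h import *
np.set_printoptions(precision=1,suppress=True)
for c in ['scene','top','wrist']:
    d=save(c,c+'0.png'); print(c,d['fx'],d['k1'],np.array(d['cam_to_world'])[:3,3])
    for l in ['fence','stop_head','stop_hinge','stop_face','spare','batten','batten_front','batten_back','glue','tape','square','pencil']:
        r=eyes.place_of(l,c); print(l,[(np.round(q['uv']),round(q['p'],2)) for q in r[:3]])
print(ctrl.state())
E
```

```text
pics
scene 479.2626008698572 -0.04136466436605986 [1383.7 -151.3 1183.4]
fence [(array([287., 242.]), 0.65)]
stop_head [(array([323., 218.]), 0.85), (array([217., 301.]), 0.29), (array([226., 221.]), 0.21)]
stop_hinge [(array([321., 210.]), 0.8)]
stop_face [(array([229., 222.]), 0.21)]
spare []
batten [(array([227., 220.]), 0.84), (array([174., 186.]), 0.75)]
batten_front [(array([268., 212.]), 0.69), (array([165., 202.]), 0.68)]
batten_back [(array([186., 218.]), 0.61), (array([175., 164.]), 0.56)]
glue [(array([283., 297.]), 0.74), (array([369., 159.]), 0.3)]
tape [(array([217., 302.]), 0.73)]
square [(array([356., 276.]), 0.78)]
pencil [(array([367., 158.]), 0.69)]
top 390.9048760209662 -0.07392274736719401 [ 380.3   33.  1191.4]
fence [(array([291., 201.]), 0.92), (array([361., 142.]), 0.57), (array([306., 223.]), 0.32)]
stop_head [(array([246., 204.]), 0.73), (array([235., 147.]), 0.33)]
stop_hinge [(array([251., 204.]), 0.69)]
stop_face []
spare [(array([206., 204.]), 0.55)]
batten [(array([344., 228.]), 0.92), (array([393., 288.]), 0.67)]
batten_front [(array([402., 263.]), 0.
[... 159 characters left out ...]
146.]), 0.67)]
square [(array([231., 148.]), 0.59)]
pencil []
wrist 333.9985814045369 -0.042265724857755683 [194.1 624.1 374.2]
fence []
stop_head []
stop_hinge []
stop_face []
spare []
batten []
batten_front []
batten_back [(array([ 90., 276.]), 0.53)]
glue []
tape []
square []
pencil [(array([ 91., 278.]), 0.92)]
{'time': 1.95, 'qpos': array([-1.3,  0.4,  0. ,  1.6, -0. ,  1.2, -0. ]), 'dq': array([ 0., -0., -0.,  0.,  0.,  0., -0.]), 'joint_efforts': array([ -0. , -43.3,   1. , -25. ,   0. ,   0. ,  -0. ]), 'tool_pos': array([257.2, 597. , 201.5]), 'tool_rot': array([3.1, 0. , 1.2]), 'wrist_force': array([ 0.4, -0.7,  1.4]), 'ft_torque': array([0., 0., 0.]), 'opening': 0.9970935757410262}
```

View pics/scene0.png

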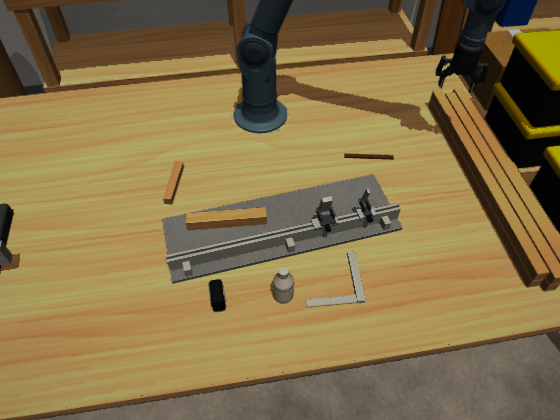

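View pics/top0.png

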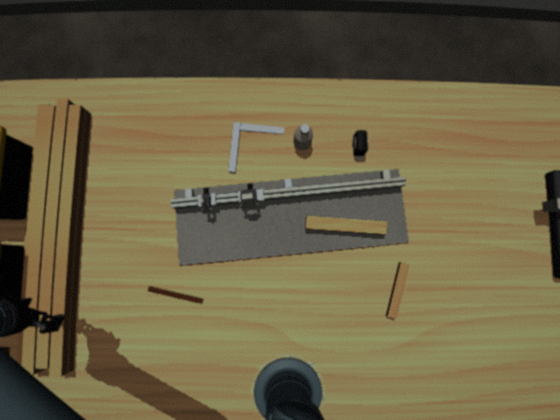

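```bash
python3 -c "
import cv2
a=cv2.imread('pics/top0.png')[170:260,180:400];cv2.imwrite('pics/t1.png',cv2.resize(a,None,fx=3.6,fy=3.6,interpolation=2))
a=cv2.imread('pics/scene0.png')[160:320,160:400];cv2.imwrite('pics/s1.png',cv2.resize(a,None,fx=3.3,fy=3.3,interpolation=2))
"
```

```text
(no output)
```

View pics/t1.png

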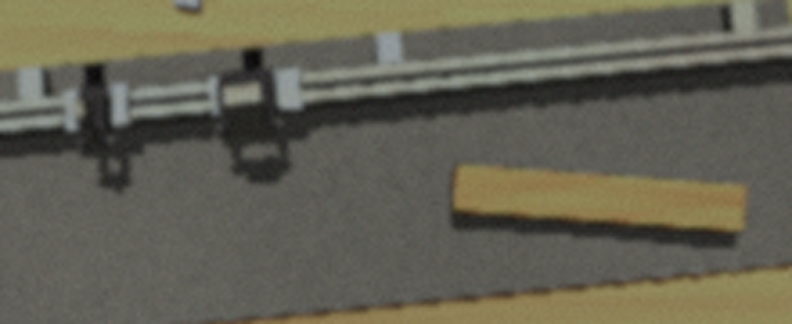

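View pics/s1.png

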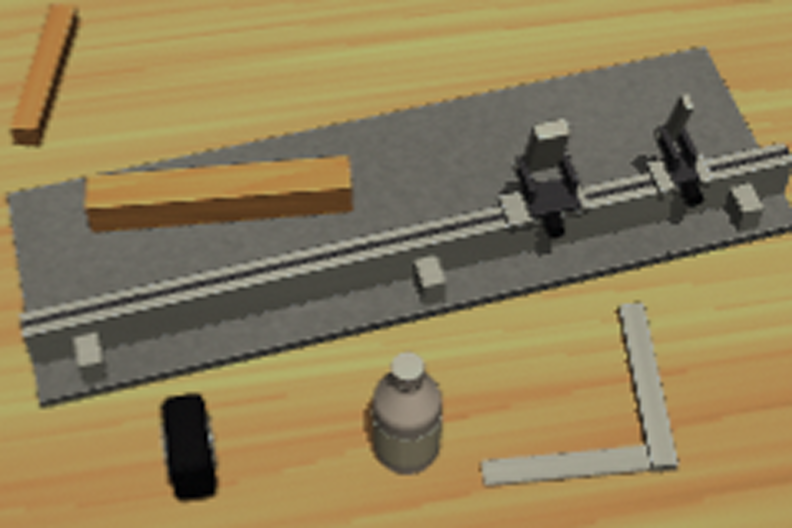

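```bash
python3 - <<'E'
from h import *
import pickle
np.set_printoptions(precision=1,suppress=True)
ds={}
import glob
for c in ['scene','top']:
    d=eyes.get_image(c); ds[c]=d
pickle.dump(ds,open('ds.pkl','wb'))
t=ds['top'];s=ds['scene']
for nm,d,uv,z in [('FL',t,(180,265),12),('FR',t,(408,243),12),('sFR',s,(162.4,218.2),12),('sFL',s,(373,174.5),12),('sBR',s,(172.7,282.7),6),
  ('fenceR front top s',s,(160+22/3.3,160+318/3.3),60),
  ('bat corner +y far', s,(160+350/3.3,160+185/3.3),50),('bat +y near(top,robot)',s,(160+346/3.3,160+157/3.3),50),('bat -y back',s,(160+87/3.3,160+203/3.3),50),('bat -y robot',s,(160+87/3.3,160+176/3.3),50)]:
    print(nm,onz(d,uv,z))
T=lambda u,v:(180+u/3.6,170+v/3.6)
for n,u in [('bt +y back',(458,165)),('+y robot',(455,213)),('-y back',(745,186)),('-y robot',(742,231))]: print(n,onz(t,T(*u),50))
for n,u in [('fence top front edge',(340,96)),('fe R',(790,50)),('fe L',(5,131))]: print(n,onz(t,T(*u),60))
print('flagtip',onz(t,T(241,94),140),onz(s,(160+551/3.3,160+130/3.3),145))
print('thin',onz(s,(160+686/3.3,160+100/3.3),145), onz(t,T(97,110),95))
print('hinge',tri([(s,(321,210)),(t,(251,204))]),'head',tri([(s,(323,218)),(t,(246,204))]))
E
```

```text
FL [368.1 323.8  12. ]
FR [ 438.9 -365.2   12. ]
sFR [ 442.9 -362.8   12. ]
sFL [371.6 328.6  12. ]
sBR [ 672.2 -338.2    6. ]
fenceR front top s [ 618.1 -344.    60. ]
bat corner +y far [515.5 -50.5  50. ]
bat +y near(top,robot) [482.8 -49.4  50. ]
bat -y back [ 497.4 -286.    50. ]
bat -y robot [ 466.5 -284.7   50. ]
bt +y back [515.3 -54.8  50. ]
+y robot [476.  -52.3  50. ]
-y back [ 499.8 -291.1   50. ]
-y robot [ 462.8 -287.6   50. ]
fence top front edge [569.9  42.1  60. ]
fe R [ 612.  -329.5   60. ]
fe L [538.8 314.6  60. ]
flagtip [557.4 116.4 140. ] [557.5 118.8 145. ]
thin [543.5 242.2 145. ] [551.3 233.5  95. ]
hinge [544.3 108.8  82.4] head [548.5 121.3  47. ]
```

step_arm([
  [0, [0, 0, 0], [0, 0, -0.12]],
  [0, [0, 0, 0], [0, 0, -0.12]],
  [0, [0, 0, 0], [0, 0, -0.12]],
  [0, [0, 0, 0], [0, 0, -0.11]],
  [0, [-36, 22, 0], [0, 0, 0]],
  [0, [-36, 22, 0], [0, 0, 0]],
  [0, [-36, 22, 0], [0, 0, 0]],
  [0, [-36, 22, 0], [0, 0, 0]],
  [0, [-36, 22, 0], [0, 0, 0]],
  [0, [-36, 22, 0], [0, 0, 0]],
], newtons=40)

```text
time: 3.05
tool_pos: [404.0, 396.4, 200.6]
tool_rot: [-3.139, -0.007, 1.674]
wrist_force: [0.9, 1.2, 0.7]
opening: -0.002
```

step_arm([
  [0, [-42, 25, 0], [0, 0, 0]],
  [0, [-42, 25, 0], [0, 0, 0]],
  [0, [-42, 25, 0], [0, 0, 0]],
  [0, [-42, 25, 0], [0, 0, 0]],
  [0, [-42, 25, 0], [0, 0, 0]],
  [0, [-42, 25, 0], [0, 0, 0]],
  [0, [-42, 25, 0], [0, 0, 0]],
  [0, [0, 0, 0], [0, 0, 0]],
  [0, [0, 0, 0], [0, 0, 0]],
  [0, [0, 0, 0], [0, 0, 0]],
])

```text
time: 4.05
tool_pos: [617.9, 103.1, 200.8]
tool_rot: [3.135, -0.005, 1.66]
wrist_force: [1.4, -0.5, 0.1]
opening: 0.001
```

```bash
python3 - <<'E'
from h import *
np.set_printoptions(precision=2,suppress=True)
import pickle
d=save('wrist','w1.png'); s=ctrl.state(); print(s['tool_pos'],s['tool_rot'],s['qpos'],s['time']); pickle.dump(d,open('w1.pkl','wb'))
print(d['cam_to_world'])
def W(xf,yf,z): return np.array([574.5+.9947*xf-.1027*yf,-1.4+.1027*xf+.9947*yf,z])
im=d['image'][:,:,::-1].copy()
def mark(p,c): 
    u=proj(d,p); print(u); cv2.circle(im,(int(u[0]),int(u[1])),3,c,-1)
for yf in (60,120,180): mark(W(0,yf,60),(0,0,255)); mark(W(-170,yf,12),(0,255,0))
mark(W(-20,120,85),(255,0,0)); mark(W(0,120,150),(255,0,255));mark(W(46,120,60),(0,255,255))
cv2.imwrite('pics/w1m.png',im)
E
```

```text
[617.52 104.31 200.74] [ 3.14 -0.01  1.66] [-0.46  0.34  0.28  1.68 -0.11  1.13  1.52] 4.1
[[ -0.09  -0.96  -0.27 548.63]
 [  1.    -0.08  -0.03  96.52]
 [  0.    -0.27   0.96 373.07]
 [  0.     0.     0.     1.  ]]
[229.84 134.47]
[228.28 -51.56]
[295.26 133.51]
[292.11 -52.56]
[360.46 132.81]
[355.71 -52.68]
[297.23 110.44]
[303.97 140.41]
[295.14 182.87]
```

View pics/w1m.png

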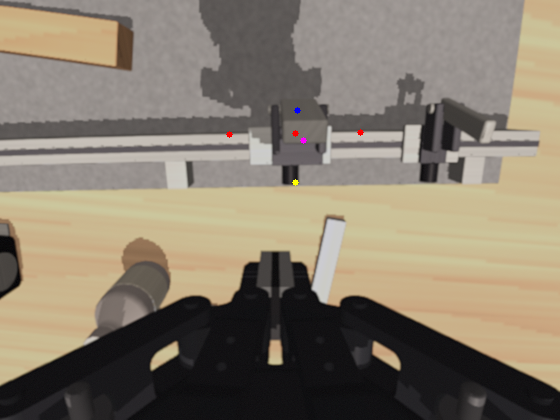

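step_arm([
  [0, [10, -4, 0], [0, 0, -0.01]],
  [0, [10, -4, 0], [0, 0, 0]],
  [0, [0, 0, 25], [0, 0, 0]],
  [0, [0, 0, 25], [0, 0, 0]],
  [0, [0, 0, 20], [0, 0, 0]],
  [0, [0, 0, 5], [0, 0, 0]],
  [0, [0, -8, 0], [0, 0, 0]],
  [0, [0, -8, 0], [0, 0, 0]],
  [0, [0, -8, 0], [0, 0, 0]],
  [0, [0, -4, 0], [0, 0, 0]],
])

```text
time: 5.1
tool_pos: [572.6, 143.7, 128.2]
tool_rot: [3.131, -0.017, 1.7]
wrist_force: [-0.5, -0.5, 0.5]
opening: -0.005
```

```bash
cat >> h.py <<'E'
def F(p):
    dx,dy=p[0]-574.5,p[1]+1.4; return np.array([.9947*dx+.1027*dy,-.1027*dx+.9947*dy,p[2]])
def st():
    s=ctrl.state(); print('t',round(s['time'],2),'fence',np.round(F(s['tool_pos']),1),'rot',np.round(s['tool_rot'],3),'F',np.round(s['wrist_force'],1),'op',round(s['opening'],2))
E
python3 -c "
from h import *
st()"
```

```text
t 5.1 fence [ 13.  144.5 128.2] rot [ 3.131 -0.017  1.7  ] F [-0.5 -0.5  0.5] op -0.0
```

step_arm([
  [0, [0, 10, 0], [0, 0.017, 0.026]],
  [0, [-6, 5, 0], [0, 0, 0]],
  [0, [-6, 0, 0], [0, 0, 0]],
  [0, [-6, 0, 0], [0, 0, 0]],
  [0, [-4, 0, 0], [0, 0, 0]],
  [0, [0, 0, 0], [0, 0, 0]],
  [0, [0, 0, 0], [0, 0, 0]],
  [0, [0, 0, 0], [0, 0, 0]],
  [0, [0, 0, 0], [0, 0, 0]],
  [0, [0, 0, 0], [0, 0, 0]],
])

```text
time: 6.1
tool_pos: [593.2, 119.9, 129.7]
tool_rot: [3.127, -0.036, 1.668]
wrist_force: [0.8, -0.5, -0.1]
opening: -0.001
```

```bash
python3 -c "
from h import *
st();save('wrist','w2.png');st()"
```

```text
t 6.1 fence [ 31.  118.8 129.7] rot [ 3.127 -0.036  1.668] F [ 0.8 -0.5 -0.1] op -0.0
t 6.15 fence [ 31.  119.  129.7] rot [ 3.127 -0.036  1.669] F [-0.8  0.4  0.3] op 0.0
```

View pics/w2.png

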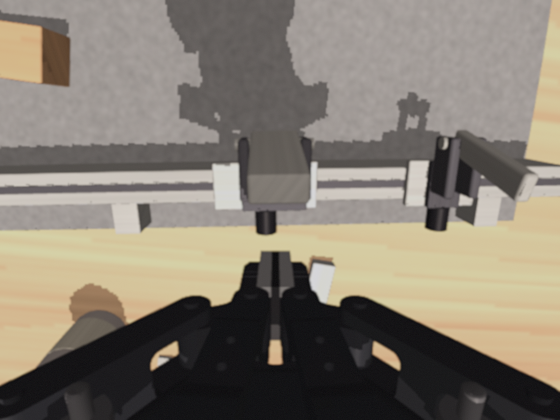

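step_arm([
  [0, [2, -6, 2], [0.014, -0.036, 0]],
  [0, [0, -8, 2], [0, 0, 0]],
  [0, [0, -8, 2], [0, 0, 0]],
  [0, [0, -8, 0], [0, 0, 0]],
  [0, [0, -8, 0], [0, 0, 0]],
  [0, [0, -8, 0], [0, 0, 0]],
  [0, [0, -7, 2], [0, 0, 0]],
  [0, [0, -6, 3], [0, 0, 0]],
  [0, [0, -4, 2], [0, 0, 0]],
  [0, [0, 0, 0], [0, 0, 0]],
])

```text
time: 7.15
tool_pos: [524.3, 114.0, 115.9]
tool_rot: [3.141, -0.0, 1.667]
wrist_force: [0.3, 0.3, 0.5]
opening: -0.0
```

```bash
python3 -c "
from h import *
st()"
```

```text
t 7.15 fence [-38.1 119.9 115.9] rot [ 3.141 -0.     1.667] F [0.3 0.3 0.5] op -0.0
```

step_arm([
  [0, [1, -4, 7], [0, 0, 0]],
  [0, [0, -7, 6], [0, 0, 0]],
  [0, [0, -7, 6], [0, 0, 0]],
  [0, [0, -6, 6], [0, 0, 0]],
  [0, [0, -4, 6], [0, 0, 0]],
  [0, [0, -1, 4], [0, 0, 0]],
  [0, [0, 0, 0], [0, 0, 0]],
  [0, [0, 0, 0], [0, 0, 0]],
  [0, [0, 0, 0], [0, 0, 0]],
  [0, [0, 0, 0], [0, 0, 0]],
])

```text
time: 8.15
tool_pos: [493.6, 112.1, 77.4]
tool_rot: [3.14, 0.0, 1.667]
wrist_force: [0.3, 0.3, 0.1]
opening: 0.002
```

```bash
python3 -c "
from h import *
st();save('wrist','w3.png')"
```

```text
t 8.15 fence [-68.8 121.2  77.4] rot [3.14  0.    1.667] F [0.3 0.3 0.1] op 0.0
```

View pics/w3.png

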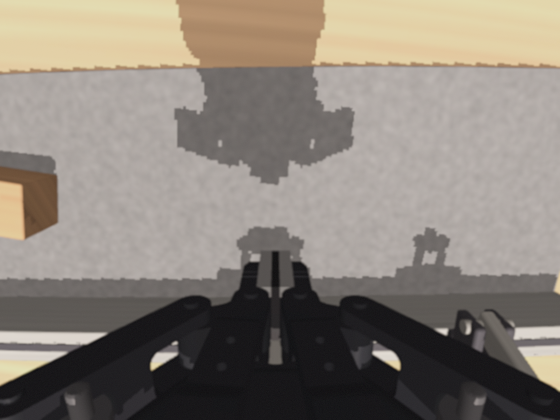

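step_arm([
  [0, [0, 1, 6], [0, 0, 0]],
  [0, [0, 3, 6], [0, 0, 0]],
  [0, [0, 5, 6], [0, 0, 0]],
  [0, [0, 6, 5], [0, 0, 0]],
  [0, [0, 6, 3], [0, 0, 0]],
  [0, [0, 6, 2], [0, 0, 0]],
  [0, [0, 4, 1], [0, 0, 0]],
  [0, [0, 3, 0], [0, 0, 0]],
  [0, [0, 3, 0], [0, 0, 0]],
  [0, [0, 3, 0], [0, 0, 0]],
])

```text
time: 9.2
tool_pos: [521.1, 114.8, 42.2]
tool_rot: [-3.106, 0.002, 1.668]
wrist_force: [-6.3, -1.0, 4.1]
opening: 0.001
```

```bash
python3 -c "
from h import *
st();save('scene','s3.png')
a=cv2.imread('pics/s3.png')[130:260,260:430];cv2.imwrite('pics/s3z.png',cv2.resize(a,None,fx=4.5,fy=4.5,interpolation=2))"
```

```text
t 9.2 fence [-41.1 121.   42.2] rot [-3.106e+00  2.000e-03  1.668e+00] F [-6.3 -1.   4.1] op 0.0
```

View pics/s3z.png

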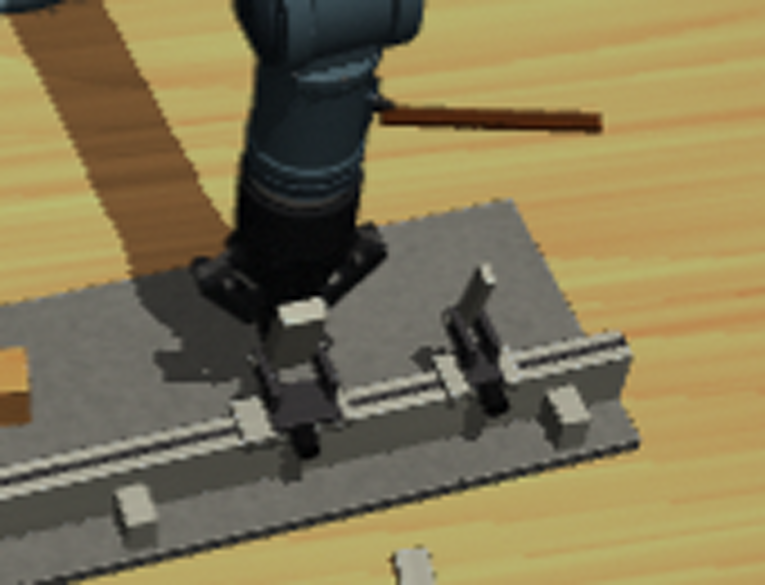

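step_arm([
  [0, [0, -10, 0], [0, 0, 0]],
  [0, [0, -15, 0], [-0.03, 0, 0]],
  [0, [0, -15, 0], [0, 0, 0]],
  [0, [0, -15, -10], [0, 0, 0]],
  [0, [0, -10, -20], [0, 0, 0]],
  [0, [0, -10, -20], [0, 0, 0]],
  [0, [0, 0, -20], [0, 0, 0]],
  [0, [0, 0, -20], [0, 0, 0]],
  [0, [0, 0, -10], [0, 0, 0]],
  [0, [0, 0, 0], [0, 0, 0]],
])

```text
time: 10.25
tool_pos: [443.9, 107.0, 145.6]
tool_rot: [3.141, 0.001, 1.667]
wrist_force: [0.6, 0.2, -0.8]
opening: -0.003
```

```bash
python3 -c "
from h import *
st();save('wrist','w4.png');save('scene','s4.png');save('top','t4.png')
a=cv2.imread('pics/s4.png')[130:260,260:430];a=cv2.resize(a,None,fx=2.3,fy=2.3,interpolation=2)
b=cv2.imread('pics/t4.png')[170:240,180:300];b=cv2.resize(b,None,fx=3.2,fy=3.2,interpolation=2)
c=np.zeros((600,800,3),np.uint8);c[:a.shape[0],:a.shape[1]]=a;c[:b.shape[0],400:400+b.shape[1]]=b
w=cv2.resize(cv2.imread('pics/w4.png'),(400,300));c[300:600,:400]=w
cv2.imwrite('pics/c4.png',c)"
```

```text
t 10.25 fence [-118.8  121.2  145.6] rot [3.141e+00 1.000e-03 1.667e+00] F [ 0.6  0.2 -0.8] op -0.0
```

View pics/c4.png

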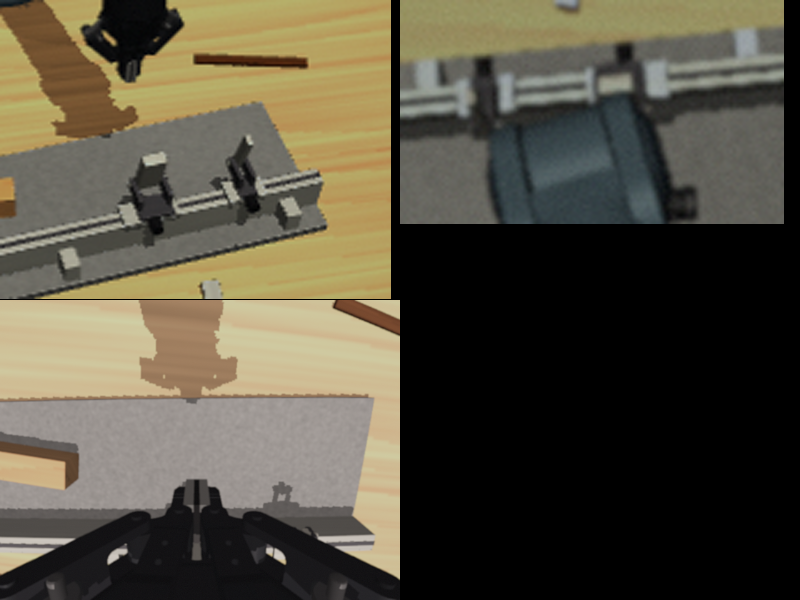

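step_arm([
  [0, [0, 0, -20], [0, 0, 0]],
  [0, [0, 0, -20], [0, 0, 0]],
  [0, [0, 20, 0], [0, 0, 0]],
  [0, [0, 25, 0], [0, 0, 0]],
  [0, [0, 25, 0], [0, 0, 0]],
  [0, [0, 25, 0], [0, 0, 0]],
  [0, [0, 25, 0], [0, 0, 0]],
  [0, [0, 15, 0], [0, 0, 0]],
  [0, [0, 8, 0], [0, 0, 0]],
  [0, [0, 0, 0], [0, 0, 0]],
])

```text
time: 11.4
tool_pos: [580.2, 118.0, 165.3]
tool_rot: [-3.11, 0.012, 1.669]
wrist_force: [-0.3, 0.5, -0.6]
opening: 0.004
```

```bash
python3 -c "
from h import *
st();save('wrist','w5.png')"
```

```text
t 11.4 fence [ 17.9 118.2 165.3] rot [-3.11   0.012  1.669] F [-0.3  0.5 -0.6] op 0.0
```

View pics/w5.png

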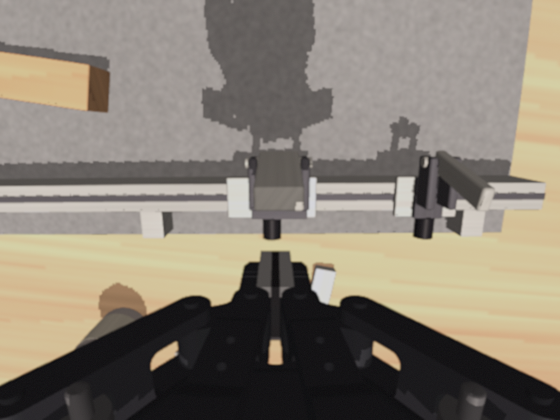

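step_arm([
  [0, [0, 10, 0], [-0.03, 0, 0]],
  [0, [0, 10, 0], [0, 0, 0]],
  [0, [0, 0, 10], [0, 0, 0]],
  [0, [0, 0, 15], [0, 0, 0]],
  [0, [0, 0, 15], [0, 0, 0]],
  [0, [0, 0, 5], [0, 0, 0]],
  [0, [1, -6, 0], [0, 0, 0]],
  [0, [1, -6, 0], [0, 0, 0]],
  [0, [0, -6, 0], [0, 0, 0]],
  [0, [0, -6, 0], [0, 0, 0]],
])

```text
time: 12.45
tool_pos: [570.7, 118.6, 114.2]
tool_rot: [-3.136, 0.012, 1.669]
wrist_force: [4.5, -0.0, 2.8]
opening: 0.001
```

```bash
python3 -c "
from h import *
st();save('wrist','w6.png')"
```

```text
t 12.45 fence [  8.6 119.7 114.2] rot [-3.136  0.012  1.669] F [ 4.5 -0.   2.8] op 0.0
```

View pics/w6.png

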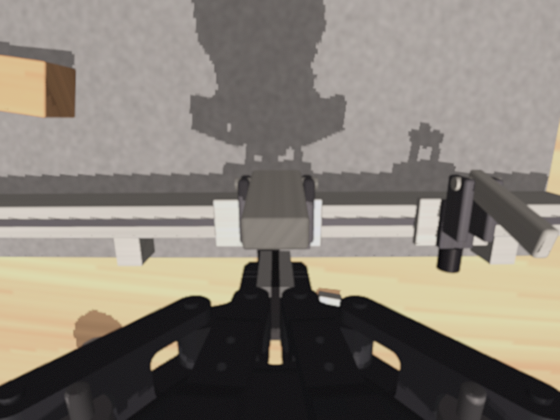

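step_arm([
  [0, [0, -6, -1], [0, 0, 0]],
  [0, [0, -6, -1], [0, 0, 0]],
  [0, [0, -6, -1], [0, 0, 0]],
  [0, [0, -6, -1], [0, 0, 0]],
  [0, [0, -6, 0], [0, 0, 0]],
  [0, [0, -6, 0], [0, 0, 0]],
  [0, [0, -6, 0], [0, 0, 0]],
  [0, [0, -6, 1], [0, 0, 0]],
  [0, [0, -6, 2], [0, 0, 0]],
  [0, [0, -6, 3], [0, 0, 0]],
])

```text
time: 13.5
tool_pos: [502.4, 112.0, 113.4]
tool_rot: [-3.13, 0.011, 1.669]
wrist_force: [0.1, -0.4, 1.7]
opening: -0.003
```

```bash
python3 -c "
from h import *
st();save('wrist','w7.png');save('scene','s7.png')
a=cv2.imread('pics/s7.png')[130:260,260:430];a=cv2.resize(a,None,fx=2.3,fy=2.3,interpolation=2)
c=np.zeros((300,800,3),np.uint8);c[:a.shape[0],:a.shape[1]]=a
w=cv2.resize(cv2.imread('pics/w7.png'),(400,300));c[:300,400:]=w
cv2.imwrite('pics/c7.png',c)"
```

```text
t 13.5 fence [-60.1 120.2 113.4] rot [-3.13   0.011  1.669] F [ 0.1 -0.4  1.7] op -0.0
```

View pics/c7.png

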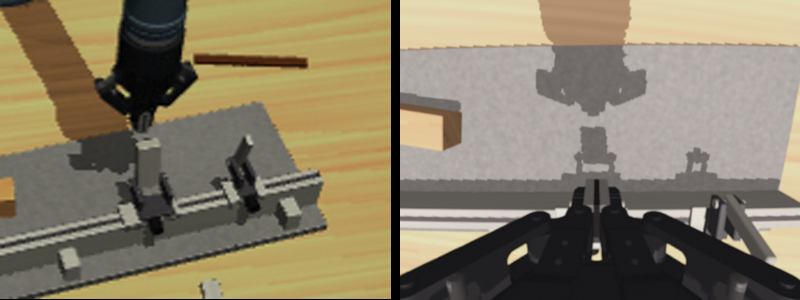

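step_arm([
  [0, [0, 5, 5], [0, 0, 0]],
  [0, [0, 4, 6], [0, 0, 0]],
  [0, [0, 0, 5], [0, 0, 0]],
  [0, [0, 0, 4], [0, 0, 0]],
  [0, [0, -1, 4], [0, 0, 0]],
  [0, [0, -1, 4], [0, 0, 0]],
  [0, [0, -1, 4], [0, 0, 0]],
  [0, [0, -1, 3], [0, 0, 0]],
  [0, [0, 0, 0], [0, 0, 0]],
  [0, [0, 0, 0], [0, 0, 0]],
])

```text
time: 14.6
tool_pos: [507.0, 111.7, 73.9]
tool_rot: [-3.128, 0.012, 1.669]
wrist_force: [-0.2, 0.1, -0.2]
opening: -0.006
```

```bash
cat > look.py <<'E'
from h import *
import sys
k=sys.argv[1]
st();save('wrist','w%s.png'%k);save('scene','s%s.png'%k)
a=cv2.imread('pics/s%s.png'%k)[130:260,260:430];a=cv2.resize(a,None,fx=2.3,fy=2.3,interpolation=2)
c=np.zeros((300,800,3),np.uint8);c[:a.shape[0],:a.shape[1]]=a
w=cv2.resize(cv2.imread('pics/w%s.png'%k),(400,300));c[:300,400:]=w
cv2.imwrite('pics/c%s.png'%k,c)
E
python3 look.py 8
```

```text
t 14.6 fence [-55.5 119.5  73.9] rot [-3.128  0.012  1.669] F [-0.2  0.1 -0.2] op -0.01
```

View pics/c8.png

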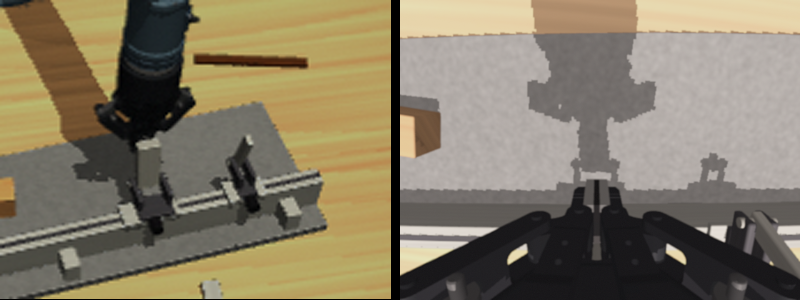

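```bash
python3 - <<'E'
from h import *
import pickle
s=pickle.load(open('ds.pkl','rb'))['scene']
def W(xf,yf,z): return np.array([574.5+.9947*xf-.1027*yf,-1.4+.1027*xf+.9947*yf,z])
for ph in np.arange(-.35,2.2,.15):
    d=np.array([-np.sin(ph),np.cos(ph)]);n=np.array([np.cos(ph),np.sin(ph)])
    P=np.array([-20,85])+65*d
    out=[proj(s,W(q[0],120,q[1])).round(1) for q in (P,P+8*n,P-8*n)]
    print(round(ph,2),*out)
print('hinge',proj(s,W(-20,120,85)))
w=eyes.get_image('wrist');st_=ctrl.state()
print(proj(w,st_['tool_pos']))
E
python3 -c "
import cv2
a=cv2.imread('pics/s8.png')[150:250,280:380];cv2.imwrite('pics/z8.png',cv2.resize(a,None,fx=6,fy=6,interpolation=2))"
```

```text
-0.35 [327.4 201.1] [328.1 203.7] [326.6 198.5]
-0.2 [326.4 198. ] [327.2 200.4] [325.5 195.6]
-0.05 [325.3 195.2] [326.2 197.4] [324.4 193. ]
0.1 [324.2 192.7] [325.1 194.6] [323.3 190.8]
0.25 [323.1 190.6] [324.  192.1] [322.2 189.1]
0.4 [322.  188.9] [322.9 190.1] [321.1 187.8]
0.55 [320.9 187.8] [321.8 188.5] [320.1 187. ]
0.7 [319.9 187.1] [320.7 187.4] [319.2 186.7]
0.85 [319.  186.9] [319.7 186.8] [318.3 186.9]
1.0 [318.2 187.2] [318.9 186.7] [317.7 187.6]
1.15 [317.6 187.9] [318.1 187.1] [317.1 188.7]
1.3 [317.1 189.1] [317.4 188. ] [316.7 190.3]
1.45 [316.7 190.7] [316.9 189.3] [316.4 192.2]
1.6 [316.4 192.7] [316.6 191. ] [316.3 194.5]
1.75 [316.3 195.1] [316.3 193. ] [316.3 197.1]
1.9 [316.4 197.7] [316.3 195.4] [316.5 199.9]
2.05 [316.6 200.5] [316.4 198.1] [316.9 202.8]
2.2 [317.  203.4] [316.6 200.9] [317.3 205.9]
hinge [323.29897736 208.61607701]
[274.15062727 246.82660965]
```

View pics/z8.png

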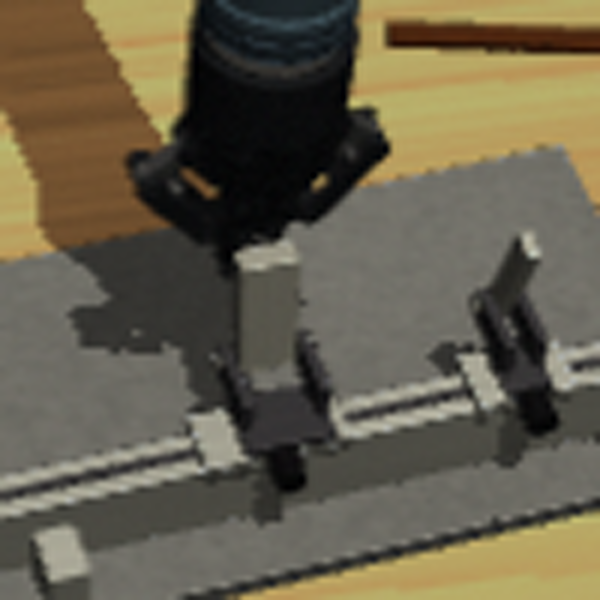

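step_arm([
  [0, [0, -3, -15], [-0.013, -0.012, 0]],
  [0, [0, 0, -25], [0, 0, 0]],
  [0, [0, 0, -25], [0, 0, 0]],
  [60, [0, 0, -25], [0, 0, 0]],
  [60, [0, 0, -10], [0, 0, 0]],
  [60, [0, 8, 0], [0, 0, 0]],
  [60, [0, 8, 0], [0, 0, 0]],
  [60, [0, 8, 0], [0, 0, 0]],
  [60, [0, 4, 0], [0, 0, 0]],
  [60, [0, 0, 0], [0, 0, 0]],
], newtons=25)

```text
time: 15.75
tool_pos: [532.6, 115.8, 173.7]
tool_rot: [-3.137, 0.026, 1.669]
wrist_force: [-1.0, 0.5, -0.0]
opening: 0.707
```

```bash
python3 look.py 9
```

```text
t 15.75 fence [-29.6 120.9 173.7] rot [-3.137  0.026  1.669] F [-1.   0.5 -0. ] op 0.71
```

View pics/c9.png

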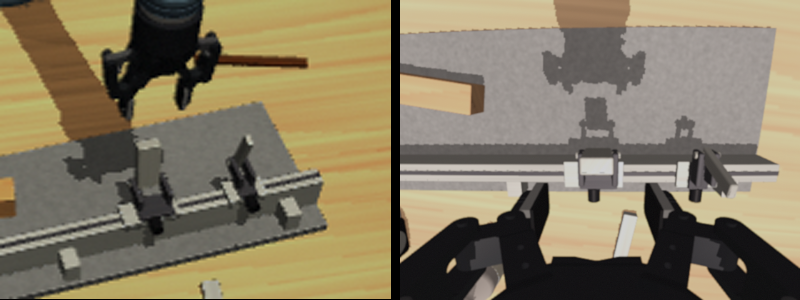

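step_arm([
  [60, [0, 3, 12], [0, 0.026, 0]],
  [60, [0, 2, 18], [0, 0, 0]],
  [60, [0, 0, 15], [0, 0, 0]],
  [60, [0, 0, 8], [0, 0, 0]],
  [60, [0, 0, 0], [0, 0, 0]],
  [25, [0, 0, 0], [0, 0, 0]],
  [25, [0, 0, 0], [0, 0, 0]],
  [25, [0, 0, 0], [0, 0, 0]],
  [25, [0, 0, 0], [0, 0, 0]],
  [25, [0, 0, 0], [0, 0, 0]],
], newtons=25)

```text
time: 16.85
tool_pos: [535.5, 116.2, 119.3]
tool_rot: [-3.135, -0.001, 1.67]
wrist_force: [-0.3, 0.2, -2.7]
opening: 0.305
```

```bash
python3 look.py 10
```

```text
t 16.85 fence [-26.7 120.9 119.3] rot [-3.135e+00 -1.000e-03  1.670e+00] F [-0.3  0.2 -2.7] op 0.31
```

View pics/c10.png

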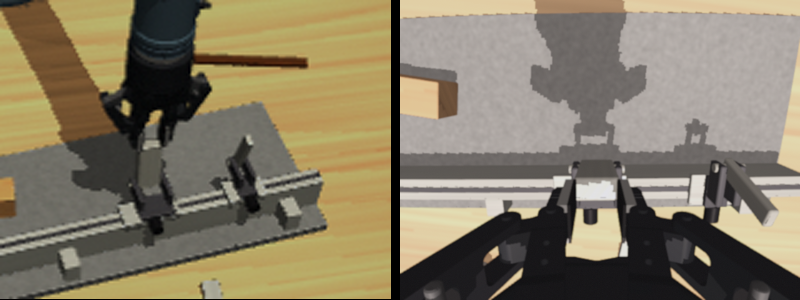

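step_arm([
  [25, [0, -7, 1], [0, 0, 0]],
  [25, [0, -7, 2], [0, 0, 0]],
  [25, [0, -7, 3], [0, 0, 0]],
  [25, [0, -6, 4], [0, 0, 0]],
  [25, [0, -6, 5], [0, 0, 0]],
  [25, [0, -5, 5], [0, 0, 0]],
  [25, [0, -3, 5], [0, 0, 0]],
  [25, [0, 0, 0], [0, 0, 0]],
  [25, [0, 0, 0], [0, 0, 0]],
  [25, [0, 0, 0], [0, 0, 0]],
])

```text
time: 17.95
tool_pos: [496.4, 112.1, 104.8]
tool_rot: [3.136, -0.006, 1.668]
wrist_force: [2.0, -0.2, -0.4]
opening: 0.297
```

```bash
python3 look.py 11
```

```text
t 17.95 fence [-66.  120.9 104.8] rot [ 3.136 -0.006  1.668] F [ 2.  -0.2 -0.4] op 0.3
```

View pics/c11.png

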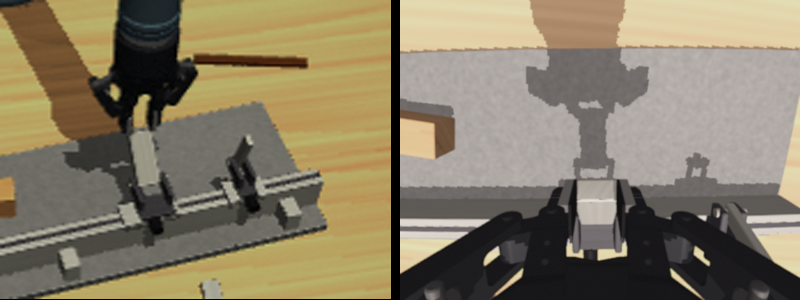

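step_arm([
  [25, [0, 0, 5], [0, 0, 0]],
  [25, [0, 0, 7], [0, 0, 0]],
  [25, [0, -1, 7], [0, 0, 0]],
  [25, [0, -1, 8], [0, 0, 0]],
  [25, [0, 0, 8], [0, 0, 0]],
  [25, [0, 1, 7], [0, 0, 0]],
  [25, [0, 2, 7], [0, 0, 0]],
  [25, [0, 2, 5], [0, 0, 0]],
  [25, [0, 0, 0], [0, 0, 0]],
  [25, [0, 0, 0], [0, 0, 0]],
])

```text
time: 19.05
tool_pos: [474.1, 109.9, 45.2]
tool_rot: [-3.091, -0.003, 1.669]
wrist_force: [-2.4, -0.3, 2.3]
opening: 0.296
```

```bash
python3 look.py 12
```

```text
t 19.05 fence [-88.4 121.   45.2] rot [-3.091e+00 -3.000e-03  1.669e+00] F [-2.4 -0.3  2.3] op 0.3
```

View pics/c12.png

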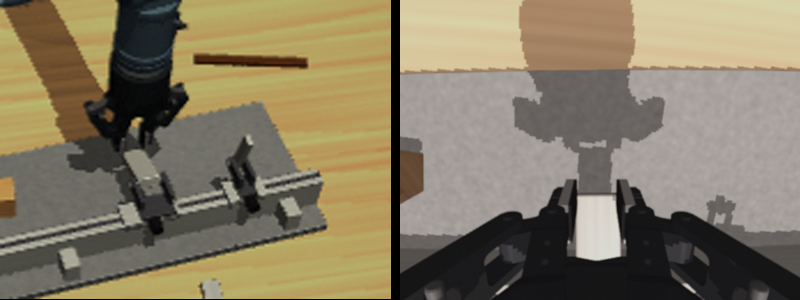

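step_arm([
  [25, [0, 5, 1], [-0.02, 0, 0]],
  [25, [0, 5, 2], [-0.02, 0, 0]],
  [25, [0, 5, 2], [0, 0, 0]],
  [25, [0, 4, 3], [0, 0, 0]],
  [25, [0, 4, 3], [0, 0, 0]],
  [25, [0, 3, 3], [0, 0, 0]],
  [25, [0, 2, 1], [0, 0, 0]],
  [25, [0, 0, 0], [0, 0, 0]],
  [60, [0, 0, 0], [0, 0, 0]],
  [60, [0, 0, 0], [0, 0, 0]],
])

```text
time: 20.15
tool_pos: [503.2, 113.1, 27.8]
tool_rot: [-3.134, -0.003, 1.669]
wrist_force: [0.2, -0.1, -0.5]
opening: 0.617
```

```bash
python3 look.py 13
```

```text
t 20.15 fence [-59.2 121.2  27.8] rot [-3.134e+00 -3.000e-03  1.669e+00] F [ 0.2 -0.1 -0.5] op 0.62
```

View pics/c13.png

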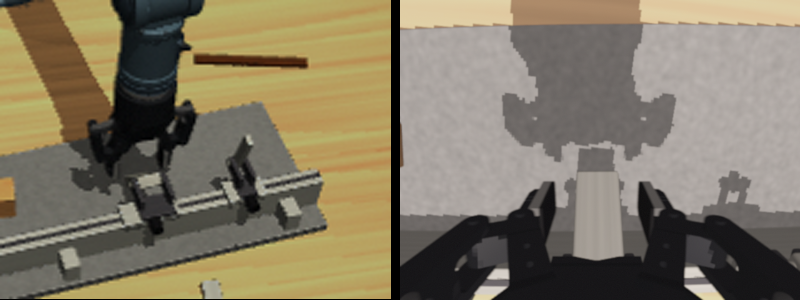

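step_arm([
  [60, [0, -12, 0], [0, 0, 0]],
  [60, [0, -15, 0], [0, 0, 0]],
  [60, [0, -15, 0], [0, 0, 0]],
  [0, [0, -10, -4], [0, 0, 0]],
  [0, [0, 0, -6], [0, 0, 0]],
  [0, [0, 0, -4], [0, 0, 0]],
  [0, [0, 0, 0], [0, 0, 0]],
  [0, [0, 0, 0], [0, 0, 0]],
  [0, [0, 6, 0], [0, 0, 0]],
  [0, [0, 8, 0], [0, 0, 0]],
], newtons=40)

```text
time: 21.25
tool_pos: [468.0, 110.4, 46.5]
tool_rot: [3.138, -0.006, 1.669]
wrist_force: [0.5, 0.0, 0.7]
opening: -0.001
```

```bash
python3 look.py 14
```

```text
t 21.25 fence [-94.5 122.1  46.5] rot [ 3.138 -0.006  1.669] F [0.5 0.  0.7] op -0.0
```

View pics/c14.png

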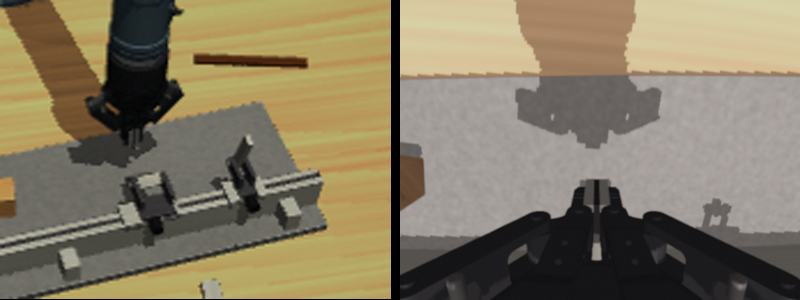

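step_arm([
  [0, [-1, 7, 2], [0, 0, 0]],
  [0, [0, 7, 2], [0, 0, 0]],
  [0, [0, 7, 0], [0, 0, 0]],
  [0, [0, 7, 0], [0, 0, 0]],
  [0, [0, 7, 0], [0, 0, 0]],
  [0, [0, 6, 0], [0, 0, 0]],
  [0, [0, 5, 0], [0, 0, 0]],
  [0, [0, 5, 0], [0, 0, 0]],
  [0, [0, 5, 0], [0, 0, 0]],
  [0, [0, 5, 0], [0, 0, 0]],
])

```text
time: 22.35
tool_pos: [514.6, 113.5, 36.4]
tool_rot: [-3.102, -0.004, 1.669]
wrist_force: [-5.3, -1.1, 4.0]
opening: -0.002
```

```bash
python3 look.py 15
```

```text
t 22.35 fence [-47.8 120.4  36.4] rot [-3.102 -0.004  1.669] F [-5.3 -1.1  4. ] op -0.0
```

View pics/c15.png

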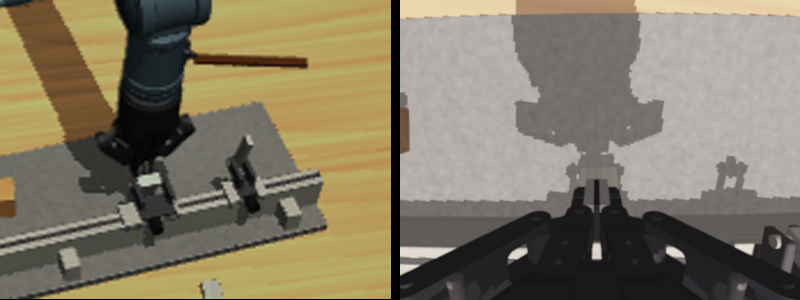

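step_arm([
  [0, [0, 8, 0], [-0.02, 0, 0]],
  [0, [0, 10, 0], [-0.02, 0, 0]],
  [0, [0, 10, 0], [0, 0, 0]],
  [0, [0, 10, 0], [0, 0, 0]],
  [0, [0, 10, 0], [0, 0, 0]],
  [0, [0, 10, 0], [0, 0, 0]],
  [0, [0, 10, 0], [0, 0, 0]],
  [0, [0, 10, 0], [0, 0, 0]],
  [0, [0, 10, 0], [0, 0, 0]],
  [0, [0, 10, 0], [0, 0, 0]],
])

```text
time: 23.45
tool_pos: [509.0, 113.1, 25.4]
tool_rot: [-2.913, -0.003, 1.674]
wrist_force: [-21.1, -3.3, 27.2]
opening: -0.004
```

```bash
python3 look.py 16
```

```text
t 23.45 fence [-53.4 120.6  25.4] rot [-2.913 -0.003  1.674] F [-21.1  -3.3  27.2] op -0.0
```

View pics/c16.png

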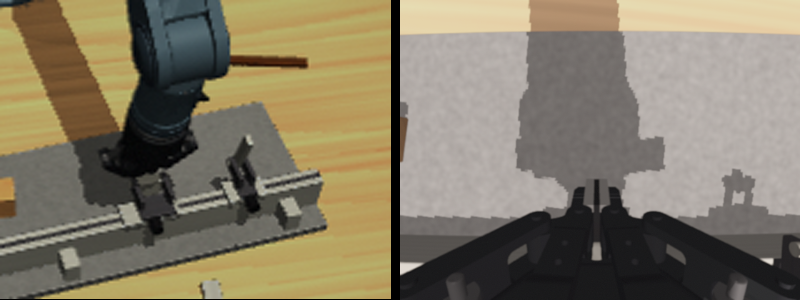

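step_arm([
  [0, [0, -12, 0], [-0.05, 0, 0]],
  [0, [0, -12, -2], [-0.06, 0, 0]],
  [0, [0, -12, -4], [-0.06, 0, 0]],
  [0, [0, -12, -6], [-0.05, 0, 0]],
  [0, [0, -12, -10], [0, 0, 0]],
  [0, [0, -12, -15], [0, 0, 0]],
  [0, [0, -12, -15], [0, 0, 0]],
  [0, [0, -10, -15], [0, 0, 0]],
  [0, [0, 0, -10], [0, 0, 0]],
  [0, [0, 0, 0], [0, 0, 0]],
])

```text
time: 24.55
tool_pos: [415.7, 103.5, 113.6]
tool_rot: [3.14, -0.006, 1.675]
wrist_force: [1.6, 0.6, -0.1]
opening: -0.001
```

```bash
python3 look.py 17; python3 -c "
import cv2
a=cv2.imread('pics/s17.png')[150:250,280:380];cv2.imwrite('pics/z17.png',cv2.resize(a,None,fx=6,fy=6,interpolation=2))"
```

```text
t 24.55 fence [-147.2  120.6  113.6] rot [ 3.14  -0.006  1.675] F [ 1.6  0.6 -0.1] op -0.0
```

View pics/z17.png

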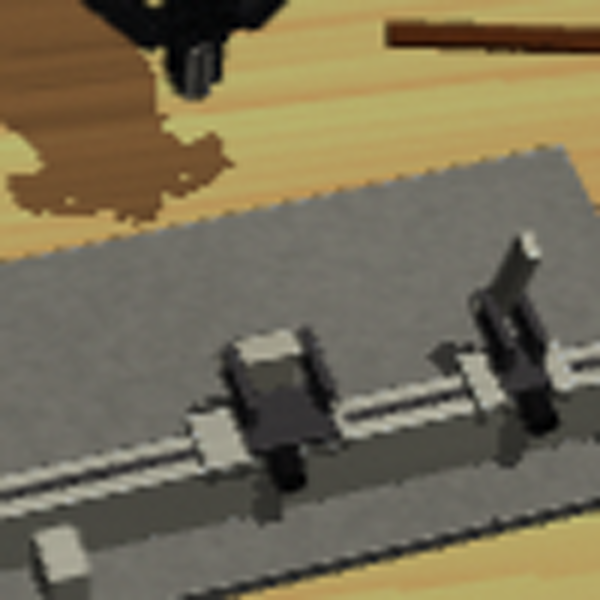

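View pics/w17.png

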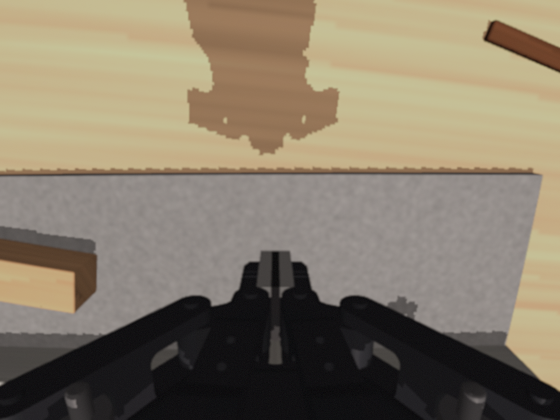

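step_arm([
  [0, [-15, -3, 0], [0, 0, 0]],
  [0, [-35, -3, 0], [0, 0, 0]],
  [40, [-40, -3, 0], [0, 0, 0]],
  [85, [-40, -3, 0], [0, 0, 0]],
  [85, [-40, -3, 0], [0, 0, 0]],
  [85, [-40, 0, 0], [0, 0, 0]],
  [85, [-30, 0, 0], [0, 0, 0]],
  [85, [-15, 0, 0], [0, 0, 0]],
  [85, [-5, 0, 0], [0, 0, 0]],
  [85, [0, 0, 0], [0, 0, 0]],
])

```text
time: 25.65
tool_pos: [430.0, -168.1, 105.0]
tool_rot: [-3.133, 0.002, 1.679]
wrist_force: [0.8, -0.1, 0.9]
opening: 0.997
```

```bash
python3 - <<'E'
from h import *
st();save('wrist','w18.png');save('top','t18.png');save('scene','s18.png')
def z(f,r,k): 
    a=cv2.imread('pics/'+f)[r[0]:r[1],r[2]:r[3]]; return cv2.resize(a,(int((r[3]-r[2])*k),int((r[1]-r[0])*k)),interpolation=2)
c=np.zeros((600,800,3),np.uint8)
a=z('w18.png',(0,420,0,560),.7);c[:a.shape[0],:a.shape[1]]=a
a=z('t18.png',(180,240,190,290),4);c[:a.shape[0],400:800]=a
a=z('s18.png',(180,250,290,380),4);c[300:580,:360]=a
a=z('t0.png',(180,240,190,290),4) if 0 else z('top0.png',(180,240,190,290),4);c[300:540,400:800]=a
cv2.imwrite('pics/c18.png',c)
E
```

```text
t 25.65 fence [-160.8 -150.9  105. ] rot [-3.133e+00  2.000e-03  1.679e+00] F [ 0.8 -0.1  0.9] op 1.0
```

View pics/c18.png

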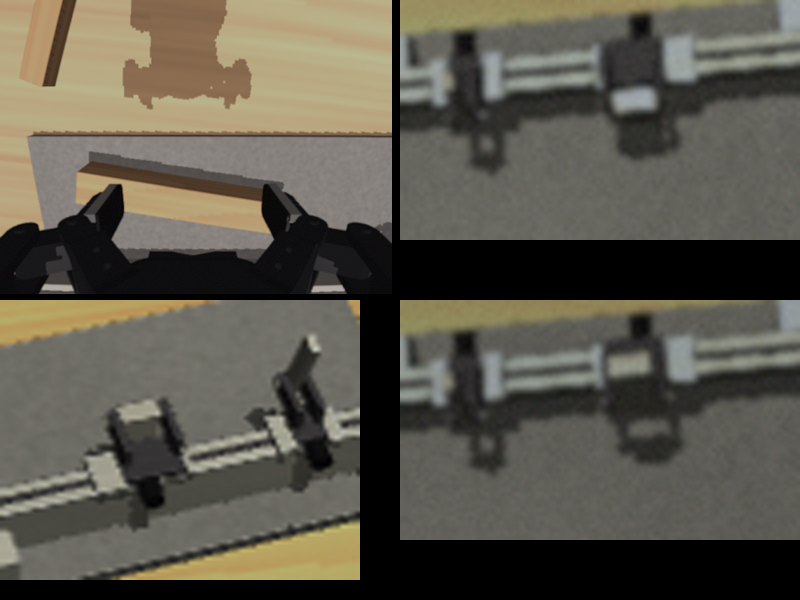

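step_arm([
  [85, [-2, -2, 15], [0, 0, 0.005]],
  [85, [-2, 0, 25], [0, 0, 0]],
  [85, [-2, 0, 22], [0, 0, 0]],
  [85, [-1, 0, 12], [0, 0, 0]],
  [85, [0, 0, 3], [0, 0, 0]],
  [85, [0, 5, 0], [0, 0, 0]],
  [85, [0, 7, 0], [0, 0, 0]],
  [85, [0, 7, 0], [0, 0, 0]],
  [85, [0, 7, 0], [0, 0, 0]],
  [85, [0, 7, 0], [0, 0, 0]],
])

```text
time: 26.8
tool_pos: [469.5, -159.8, 29.1]
tool_rot: [3.141, -0.003, 1.693]
wrist_force: [0.2, -0.5, 0.4]
opening: 0.993
```

```bash
python3 -c "
from h import *
st();save('wrist','w19.png')"
```

```text
t 26.8 fence [-120.7 -146.8   29.1] rot [ 3.141e+00 -3.000e-03  1.693e+00] F [ 0.2 -0.5  0.4] op 0.99
```

View pics/w19.png

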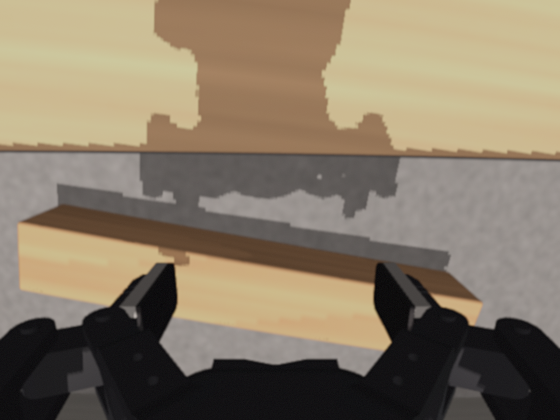

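```bash
python3 - <<'E'
from h import *
d=eyes.get_image('wrist')
for n,uv,z in [('-y robot top',(18,223),50),('+y robot top',(480,300),50),('-y robot bot',(60,205),12),('+y robot bot',(440,266),12),('-y far top',(20,288),50),('bed edge L',(5,152),12),('bed edge R',(550,158),12),('Lfinger tip',(160,265),42),('Rtip',(390,265),42)]:
    print(n,F(onz(d,uv,z)).round(1))
E
```

```text
-y robot top [-136.3 -272.6   50. ]
+y robot top [-98.7 -38.8  50. ]
-y robot bot [-135.4 -275.2   12. ]
+y robot bot [-100.4  -42.3   12. ]
-y far top [-100.6 -278.7   50. ]
bed edge L [-166.6 -303.6   12. ]
bed edge R [-169.6   13.3   12. ]
Lfinger tip [-112.  -206.5   42. ]
Rtip [-114.4  -85.9   42. ]
```

```bash
python3 - <<'E'
from h import *
import pickle
s=pickle.load(open('ds.pkl','rb'))['scene']
for dz in (0,10,20,30,40): print(dz,proj(s,[415.7,103.5,113.6+dz]).round(1))
E
python3 -c "
import cv2
a=cv2.imread('pics/s17.png')[110:210,260:380];cv2.imwrite('pics/z17b.png',cv2.resize(a,None,fx=6,fy=6,interpolation=2))"
```

```text
0 [310.9 171.2]
10 [311.1 168.9]
20 [311.3 166.7]
30 [311.4 164.3]
40 [311.6 162. ]
```

View pics/z17b.png

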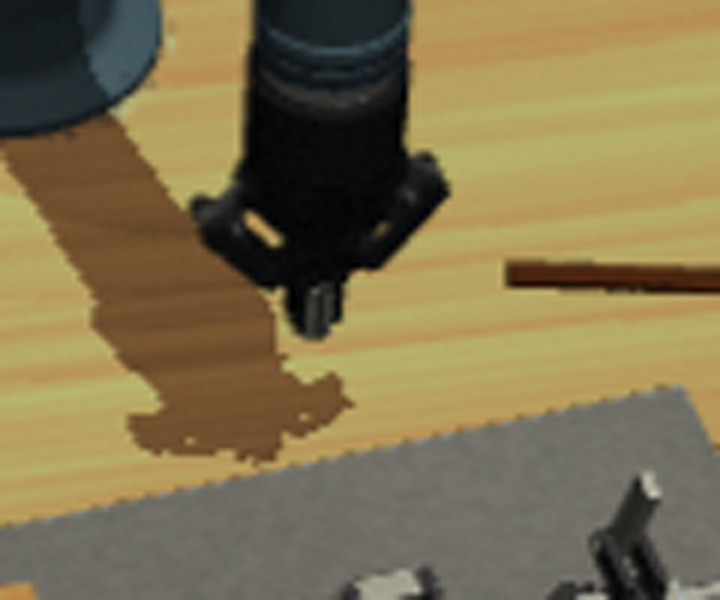

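step_arm([
  [85, [0, -10, 0], [0, 0, 0.018]],
  [85, [-3, -12, 0], [0, 0, 0]],
  [85, [-3, -12, 0], [0, 0, 0]],
  [85, [-3, -8, 0], [0, 0, 0]],
  [85, [0, 0, 6], [0, 0, 0]],
  [85, [0, 0, 10], [0, 0, 0]],
  [85, [0, 0, 10], [0, 0, 0]],
  [85, [0, 0, 6], [0, 0, 0]],
  [85, [0, 0, 2], [0, 0, 0]],
  [85, [0, 0, 0], [0, 0, 0]],
])

```text
time: 27.9
tool_pos: [422.6, -174.4, -9.2]
tool_rot: [-3.14, -0.004, 1.672]
wrist_force: [-0.6, -0.4, -0.3]
opening: 0.995
```

```bash
python3 -c "
from h import *
st();save('wrist','w20.png')"
```

```text
t 27.9 fence [-168.8 -156.5   -9.2] rot [-3.14  -0.004  1.672] F [-0.6 -0.4 -0.3] op 0.99
```

View pics/w20.png

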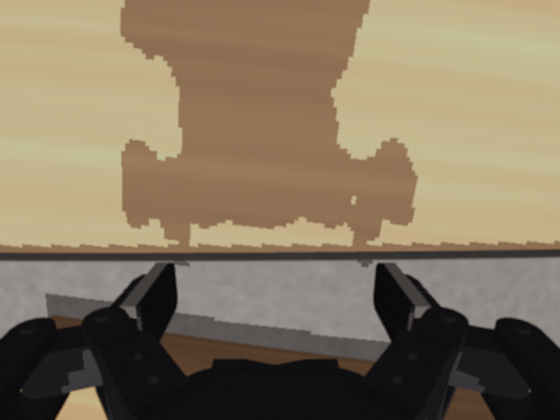

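step_arm([
  [85, [0, 8, 0], [0, 0, 0]],
  [85, [0, 10, 0], [0, 0, 0]],
  [85, [0, 10, 0], [0, 0, 0]],
  [85, [0, 10, 0], [0, 0, 0]],
  [85, [0, 10, 0], [0, 0, 0]],
  [85, [0, 10, 0], [0, 0, 0]],
  [85, [0, 10, 0], [0, 0, 0]],
  [85, [0, 10, 0], [0, 0, 0]],
  [85, [0, 6, 0], [0, 0, 0]],
  [85, [0, 3, 0], [0, 0, 0]],
])

```text
time: 28.95
tool_pos: [516.7, -164.6, -8.9]
tool_rot: [-3.138, -0.004, 1.673]
wrist_force: [-2.0, -0.6, 1.7]
opening: 0.996
```

```bash
python3 -c "
from h import *
st();save('wrist','w21.png')"
```

```text
t 28.95 fence [ -74.2 -156.4   -8.9] rot [-3.138 -0.004  1.673] F [-2.  -0.6  1.7] op 1.0
```

View pics/w21.png

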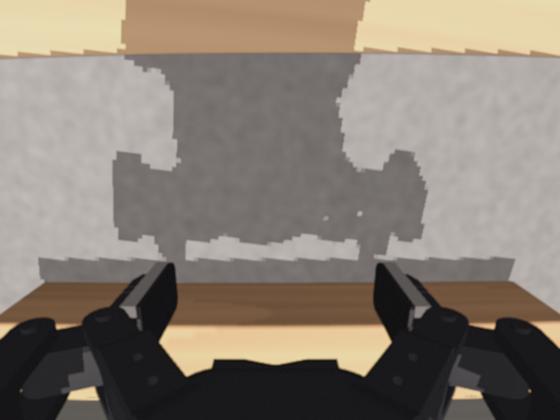

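step_arm([
  [85, [0, 5, 0], [0, 0, 0]],
  [85, [0, 5, 0], [0, 0, 0]],
  [85, [0, 5, 0], [0, 0, 0]],
  [85, [0, 5, 0], [0, 0, 0]],
  [85, [0, 4, 0], [0, 0, 0]],
  [85, [0, 4, 0], [0, 0, 0]],
  [85, [0, 4, 0], [0, 0, 0]],
  [85, [0, 4, 0], [0, 0, 0]],
  [85, [0, 4, 0], [0, 0, 0]],
  [85, [0, 4, 0], [0, 0, 0]],
])

```text
time: 30.0
tool_pos: [539.8, -161.3, -12.2]
tool_rot: [-3.094, -0.016, 1.675]
wrist_force: [-7.8, -0.7, 6.7]
opening: 0.994
```

```bash
python3 -c "
from h import *
st();save('wrist','w22.png')"
```

```text
t 30.0 fence [ -51.  -155.4  -12.2] rot [-3.094 -0.016  1.675] F [-7.8 -0.7  6.7] op 0.99
```

View pics/w22.png

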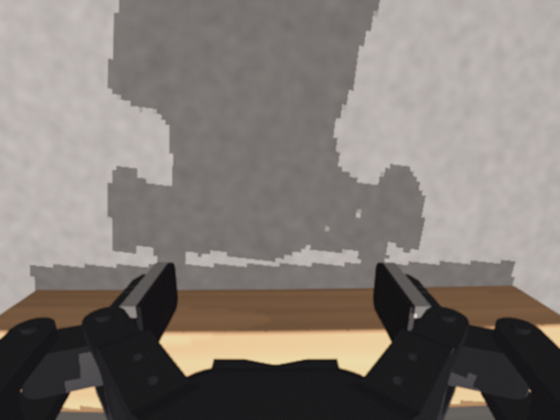

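step_arm([
  [85, [0, -12, 0], [-0.04, -0.016, 0]],
  [85, [0, -18, 0], [0, 0, 0]],
  [60, [0, -18, -8], [0, 0, 0]],
  [30, [20, -15, -15], [0, 0, 0]],
  [0, [40, 0, -8], [0, 0, 0]],
  [0, [42, 0, 0], [0, 0, 0]],
  [0, [42, 0, 0], [0, 0, 0]],
  [0, [42, 0, 0], [0, 0, 0]],
  [0, [40, 0, 0], [0, 0, 0]],
  [0, [20, 0, 0], [0, 0, 0]],
])

```text
time: 31.05
tool_pos: [465.7, 82.6, 23.4]
tool_rot: [3.118, 0.004, 1.663]
wrist_force: [-0.3, -0.3, -0.8]
opening: -0.001
```

```bash
python3 -c "
from h import *
st()"
```

```text
t 31.05 fence [-99.6  94.8  23.4] rot [3.118 0.004 1.663] F [-0.3 -0.3 -0.8] op -0.0
```

step_arm([
  [0, [8, -5, 4], [-0.1, 0, -0.01]],
  [0, [8, -5, 5], [-0.1, 0, 0]],
  [0, [4, 0, 3], [-0.1, 0, 0]],
  [0, [0, 0, 0], [0, 0, 0]],
  [0, [0, 7, 2.5], [0, 0, 0]],
  [0, [0, 7, 2.5], [0, 0, 0]],
  [0, [0, 7, 2.5], [0, 0, 0]],
  [0, [0, 4, 1.5], [0, 0, 0]],
  [0, [0, 0, 0], [0, 0, 0]],
  [0, [0, 0, 0], [0, 0, 0]],
])

```text
time: 32.05
tool_pos: [503.3, 118.3, 19.4]
tool_rot: [2.782, -0.006, 1.681]
wrist_force: [0.1, -1.0, 0.6]
opening: 0.0
```

```bash
python3 look.py 23; python3 -c "
import cv2
a=cv2.imread('pics/s23.png')[150:250,280:380];cv2.imwrite('pics/z23.png',cv2.resize(a,None,fx=6,fy=6,interpolation=2))"
```

```text
t 32.05 fence [-58.5 126.3  19.4] rot [ 2.782 -0.006  1.681] F [ 0.1 -1.   0.6] op 0.0
```

View pics/c23.png

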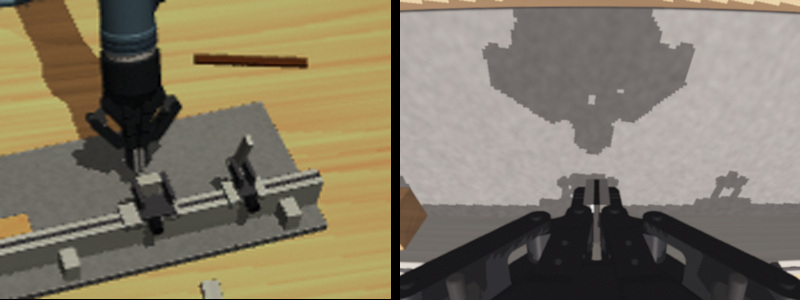

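step_arm([
  [0, [-3, -1, 5], [0, 0, 0]],
  [0, [-2, 2, 5], [0, 0, 0]],
  [0, [0, 5, 2], [0, 0, 0]],
  [0, [0, 5, 2], [0, 0, 0]],
  [0, [0, 5, 2], [0, 0, 0]],
  [0, [0, 5, 2], [0, 0, 0]],
  [0, [0, 5, 1.5], [0, 0, 0]],
  [0, [0, 5, 1.5], [0, 0, 0]],
  [0, [0, 5, 1.5], [0, 0, 0]],
  [0, [0, 5, 1.5], [0, 0, 0]],
])

```text
time: 33.15
tool_pos: [534.6, 116.4, 2.9]
tool_rot: [2.819, -0.004, 1.683]
wrist_force: [-10.4, -0.6, 7.1]
opening: 0.0
```

```bash
python3 look.py 24; python3 -c "
import cv2
a=cv2.imread('pics/s24.png')[150:250,280:380];cv2.imwrite('pics/z24.png',cv2.resize(a,None,fx=6,fy=6,interpolation=2))"
```

```text
t 33.15 fence [-27.6 121.3   2.9] rot [ 2.819 -0.004  1.683] F [-10.4  -0.6   7.1] op 0.0
```

View pics/c24.png

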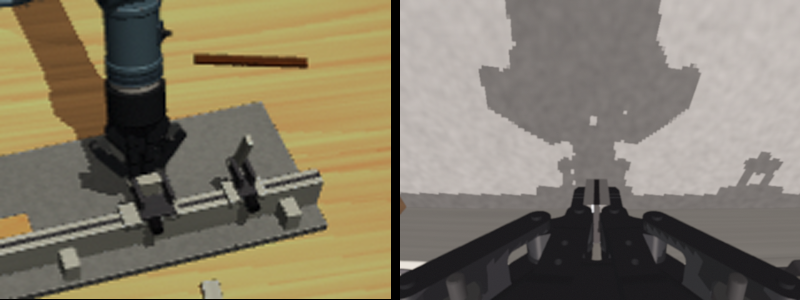

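step_arm([
  [0, [0, -10, -3], [0, 0, 0.01]],
  [0, [0, -15, -5], [0.1, 0, 0]],
  [0, [0, -15, -4], [0.1, 0, 0]],
  [0, [-20, -10, -3], [0.1, 0, 0]],
  [0, [-42, 0, -2], [0.02, 0, 0]],
  [0, [-45, 0, 0], [0, 0, 0]],
  [0, [-45, 0, 0], [0, 0, 0]],
  [0, [-45, 0, 0], [0, 0, 0]],
  [0, [-45, 0, 0], [0, 0, 0]],
  [0, [-45, 0, 0], [0, 0, 0]],
])

```text
time: 34.25
tool_pos: [516.1, -172.9, 4.9]
tool_rot: [-3.139, -0.01, 1.695]
wrist_force: [0.8, -0.2, 0.1]
opening: 0.002
```

```bash
python3 -c "
from h import *
st()"
```

```text
t 34.25 fence [ -75.7 -164.6    4.9] rot [-3.139 -0.01   1.695] F [ 0.8 -0.2  0.1] op 0.0
```

step_arm([
  [0, [-35, -2, 0], [0, 0.01, 0.02]],
  [0, [-38, -2, 0], [0, 0, 0]],
  [0, [-35, 0, 0], [0, 0, 0]],
  [0, [-20, 0, 0], [0, 0, 0]],
  [0, [-8, 0, 0], [0, 0, 0]],
  [0, [0, 0, 0], [0, 0, 0]],
  [0, [0, 6, 0], [0, 0, 0]],
  [0, [0, 8, 0], [0, 0, 0]],
  [0, [0, 6, 0], [0, 0, 0]],
  [0, [0, 0, 0], [0, 0, 0]],
])

```text
time: 35.25
tool_pos: [550.0, -317.0, 3.7]
tool_rot: [3.139, -0.013, 1.668]
wrist_force: [0.4, 0.1, 0.1]
opening: 0.004
```

```bash
python3 -c "
from h import *
st();save('wrist','w25.png')"
```

```text
t 35.25 fence [ -56.8 -311.4    3.7] rot [ 3.139 -0.013  1.668] F [0.4 0.1 0.1] op 0.0
```

View pics/w25.png

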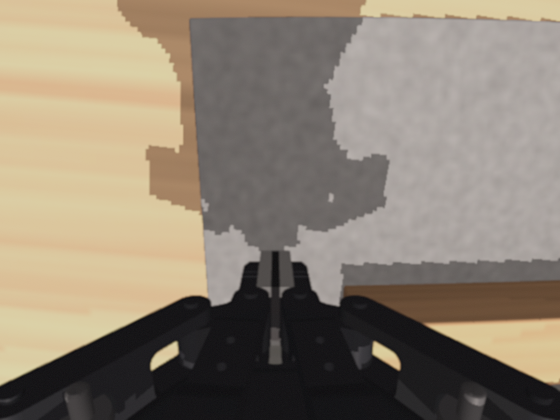

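step_arm([
  [0, [0, 6, 0], [0, 0.0, 0]],
  [0, [0, 8, 0], [0, 0, 0]],
  [0, [0, 8, 0], [0, 0, 0]],
  [0, [0, 6, 0], [0, 0, 0]],
  [0, [0, 3, 0], [0, 0, 0]],
  [0, [0, 0, 0], [0, 0, 0]],
  [0, [3, 0, 0], [0, 0, 0]],
  [0, [5, 0, 0], [0, 0, 0]],
  [0, [5, 0, 0], [0, 0, 0]],
  [0, [5, 0, 0], [0, 0, 0]],
])

```text
time: 36.3
tool_pos: [580.5, -294.2, 3.6]
tool_rot: [3.14, -0.014, 1.667]
wrist_force: [-0.2, 0.3, 0.8]
opening: -0.004
```

```bash
python3 -c "
from h import *
st();d=save('wrist','w26.png')
import pickle;pickle.dump(d,open('w26.pkl','wb'))"
```

```text
t 36.3 fence [ -24.1 -291.9    3.6] rot [ 3.14  -0.014  1.667] F [-0.2  0.3  0.8] op -0.0
```

View pics/w26.png

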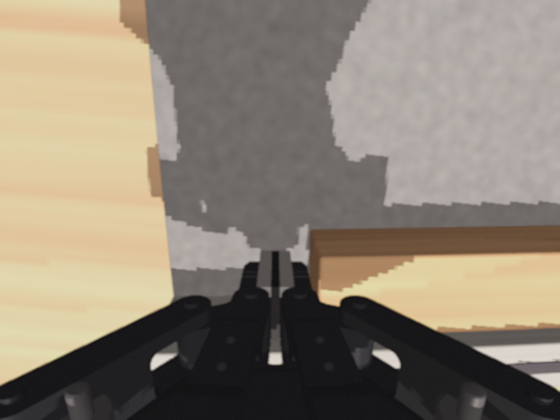

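step_arm([
  [0, [3, 3, 0], [0, 0, 0]],
  [0, [4, 1, 0], [0, 0, 0]],
  [0, [6, 0, 0], [0, 0, 0]],
  [0, [8, 0, 0], [0, 0, 0]],
  [0, [10, 0, 0], [0, 0, 0]],
  [0, [11, 0, 0], [0, 0, 0]],
  [0, [11, 0, 0], [0, 0, 0]],
  [0, [11, 0, 0], [0, 0, 0]],
  [0, [10, 0, 0], [0, 0, 0]],
  [0, [8, 0, 0], [0, 0, 0]],
])

```text
time: 37.35
tool_pos: [574.6, -205.6, 4.5]
tool_rot: [-3.141, -0.013, 1.668]
wrist_force: [-0.4, -1.0, -0.4]
opening: -0.002
```

```bash
python3 -c "
from h import *
st();d=save('wrist','w27.png')"
```

```text
t 37.35 fence [ -20.9 -203.2    4.5] rot [-3.141 -0.013  1.668] F [-0.4 -1.  -0.4] op -0.0
```

View pics/w27.png

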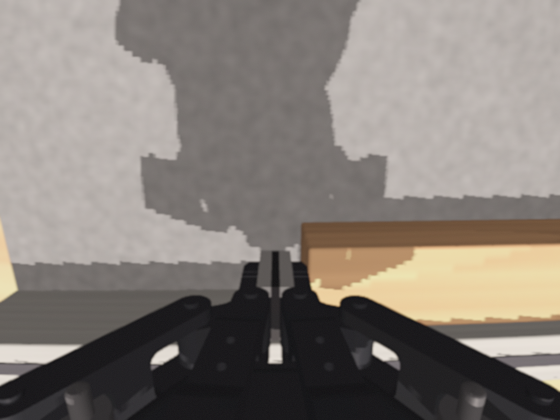

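step_arm([
  [0, [7, 0, 0], [0, 0, 0]],
  [0, [7, 0, 0], [0, 0, 0]],
  [0, [7, 0, 0], [0, 0, 0]],
  [0, [6, 0, 0], [0, 0, 0]],
  [0, [4, 0, 0], [0, 0, 0]],
  [0, [2, 0, 0], [0, 0, 0]],
  [0, [1, 0, 0], [0, 0, 0]],
  [0, [1, 0, 0], [0, 0, 0]],
  [0, [1, 0, 0], [0, 0, 0]],
  [0, [1, 0, 0], [0, 0, 0]],
])

```text
time: 38.4
tool_pos: [570.8, -165.0, 5.0]
tool_rot: [-3.141, -0.013, 1.668]
wrist_force: [-0.6, -1.3, -0.4]
opening: 0.001
```

```bash
python3 - <<'E'
from h import *
st();save('wrist','w28.png');save('scene','s28.png')
a=cv2.imread('pics/s28.png')[150:280,210:410];cv2.imwrite('pics/z28.png',cv2.resize(a,None,fx=4,fy=4,interpolation=2))
E
```

```text
t 38.4 fence [ -20.5 -162.3    5. ] rot [-3.141 -0.013  1.668] F [-0.6 -1.3 -0.4] op 0.0
```

View pics/z28.png

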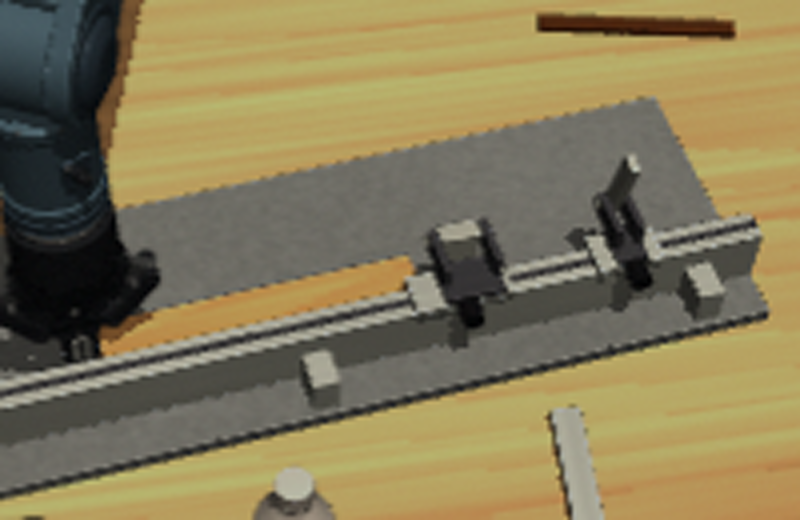

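View pics/w28.png

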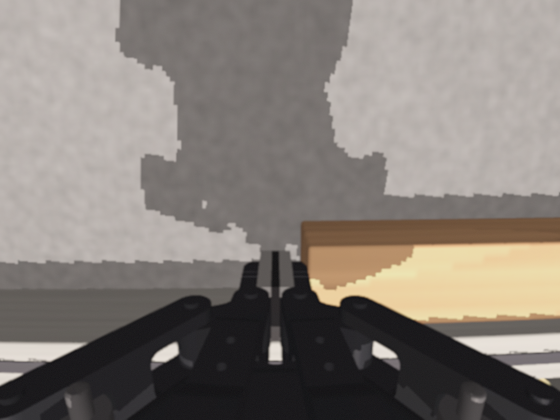

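step_arm([
  [0, [1.5, 0, 0], [0, 0, 0]],
  [0, [1.5, 0, 0], [0, 0, 0]],
  [0, [1.5, 0, 0], [0, 0, 0]],
  [0, [1.5, 0, 0], [0, 0, 0]],
  [0, [1.5, 0, 0], [0, 0, 0]],
  [0, [1.5, 0, 0], [0, 0, 0]],
  [0, [1.5, 0, 0], [0, 0, 0]],
  [0, [1.5, 0, 0], [0, 0, 0]],
  [0, [1.5, 0, 0], [0, 0, 0]],
  [0, [1.5, 0, 0], [0, 0, 0]],
])

```text
time: 39.5
tool_pos: [569.2, -148.9, 5.3]
tool_rot: [-3.141, -0.013, 1.668]
wrist_force: [-0.1, -1.3, -1.0]
opening: -0.001
```

```bash
python3 -c "
from h import *
st()"
```

```text
t 39.5 fence [ -20.4 -146.2    5.3] rot [-3.141 -0.013  1.668] F [-0.1 -1.3 -1. ] op -0.0
```

step_arm([
  [0, [1.5, 0, 0], [0, 0, 0]],
  [0, [1.5, 0, 0], [0, 0, 0]],
  [0, [1.5, 0, 0], [0, 0, 0]],
  [0, [1.5, 0, 0], [0, 0, 0]],
  [0, [1.5, 0, 0], [0, 0, 0]],
  [0, [1.5, 0, 0], [0, 0, 0]],
  [0, [1.5, 0, 0], [0, 0, 0]],
  [0, [1.5, 0, 0], [0, 0, 0]],
  [0, [1.5, 0, 0], [0, 0, 0]],
  [0, [1.5, 0, 0], [0, 0, 0]],
])

```text
time: 40.5
tool_pos: [568.7, -143.3, 6.6]
tool_rot: [3.138, -0.0, 1.662]
wrist_force: [-0.3, -4.6, -1.0]
opening: -0.003
```

```bash
python3 -c "
from h import *
st()"
```

```text
t 40.5 fence [ -20.3 -140.6    6.6] rot [ 3.138 -0.     1.662] F [-0.3 -4.6 -1. ] op -0.0
```

step_arm([
  [0, [2, 0, 0], [0, 0, 0]],
  [0, [2, 0, 0], [0, 0, 0]],
  [0, [2, 0, 0], [0, 0, 0]],
  [0, [2, 0, 0], [0, 0, 0]],
  [0, [2, 0, 0], [0, 0, 0]],
  [0, [2, 0, 0], [0, 0, 0]],
  [0, [2, 0, 0], [0, 0, 0]],
  [0, [2, 0, 0], [0, 0, 0]],
  [0, [2, 0, 0], [0, 0, 0]],
  [0, [2, 0, 0], [0, 0, 0]],
])

```text
time: 41.5
tool_pos: [569.0, -144.3, 9.7]
tool_rot: [3.129, 0.025, 1.648]
wrist_force: [0.1, -5.9, -0.5]
opening: 0.001
```

```bash
python3 -c "
from h import *
st()"
```

```text
t 41.5 fence [ -20.1 -141.6    9.7] rot [3.129 0.025 1.648] F [ 0.1 -5.9 -0.5] op 0.0
```

step_arm([
  [0, [2.5, 0, 0.5], [0, 0.004, 0.003]],
  [0, [2.5, 0, 0.5], [0, 0.004, 0.003]],
  [0, [3, 0, 0.5], [0, 0.004, 0.003]],
  [0, [3, 0, 0.5], [0, 0.004, 0.003]],
  [0, [3, 0, 0.5], [0, 0.004, 0.003]],
  [0, [3, 0, 0.5], [0, 0.004, 0.003]],
  [0, [3, 0, 0.5], [0, 0.004, 0.003]],
  [0, [3, 0, 0.5], [0, 0.004, 0.003]],
  [0, [3, 0, 0.5], [0, 0.004, 0.003]],
  [0, [3, 0, 0.5], [0, 0.004, 0.003]],
])

```text
time: 42.5
tool_pos: [568.8, -144.1, 8.7]
tool_rot: [3.118, 0.017, 1.6]
wrist_force: [0.6, -7.2, -0.9]
opening: 0.0
```

```bash
python3 - <<'E'
from h import *
st();save('wrist','w29.png');save('scene','s29.png')
a=cv2.imread('pics/s29.png')[150:280,210:410];cv2.imwrite('pics/z29.png',cv2.resize(a,None,fx=4,fy=4,interpolation=2))
E
```

```text
t 42.5 fence [ -20.3 -141.4    8.7] rot [3.118 0.017 1.6  ] F [ 0.6 -7.2 -0.9] op 0.0
```

View pics/z29.png

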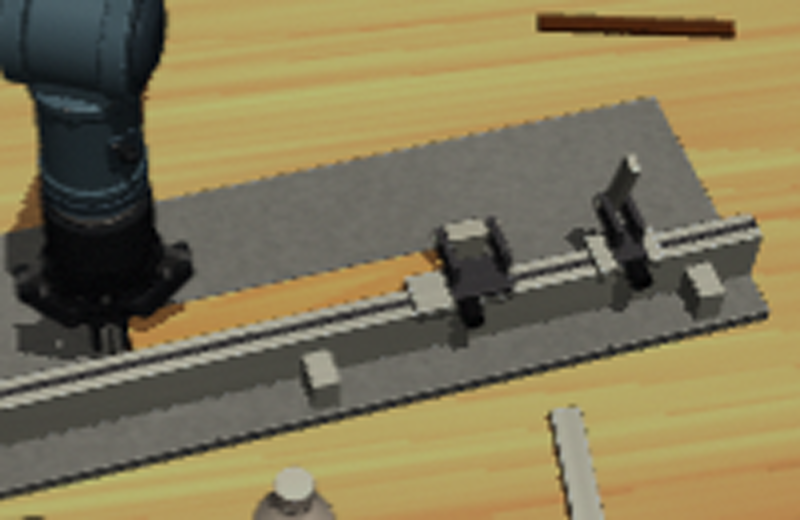

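View pics/w29.png

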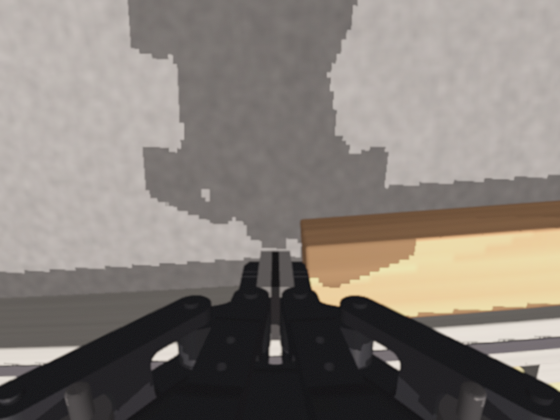

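step_arm([
  [0, [-3, 0, 0], [0, 0, 0]],
  [0, [-6, 0, 0], [0, 0.01, -0.03]],
  [0, [-10, 0, 0], [0, 0, -0.03]],
  [0, [-10, 0, 0], [0, 0, -0.01]],
  [0, [0, -10, -10], [0.02, 0, 0]],
  [0, [0, -20, -20], [0, 0, 0]],
  [0, [10, -20, -20], [0, 0, 0]],
  [0, [20, -20, -20], [0, 0, 0]],
  [0, [25, -5, -10], [0, 0, 0]],
  [0, [20, 0, 0], [0, 0, 0]],
])

```text
time: 43.6
tool_pos: [486.5, -94.2, 91.6]
tool_rot: [3.141, -0.012, 1.671]
wrist_force: [-0.0, 1.1, -1.0]
opening: -0.003
```

```bash
python3 - <<'E'
from h import *
import pickle
st();d=save('wrist','w30.png');t=save('top','t30.png');s=save('scene','s30.png');pickle.dump((d,t,s),open('w30.pkl','wb'))
a=cv2.imread('pics/t30.png')[170:240,180:380];cv2.imwrite('pics/zt30.png',cv2.resize(a,None,fx=4,fy=4,interpolation=2))
E
```

```text
t 43.6 fence [-97.1 -83.3  91.6] rot [ 3.141 -0.012  1.671] F [-0.   1.1 -1. ] op -0.0
```

View pics/w30.png

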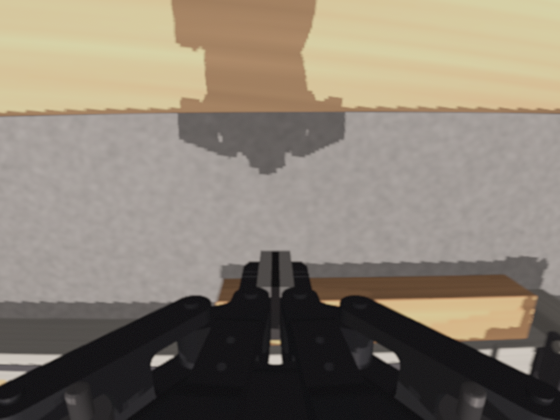

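View pics/zt30.png

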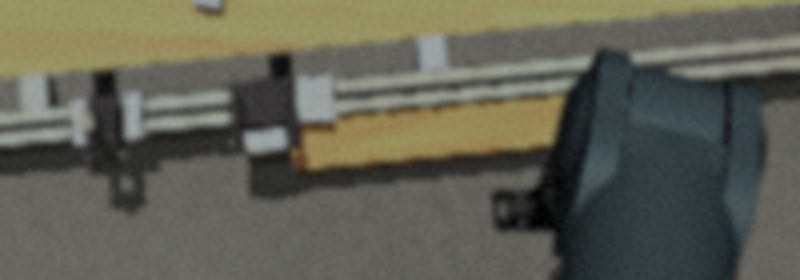

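```bash
python3 - <<'E'
from h import *
import pickle
d,t,s=pickle.load(open('w30.pkl','rb'))
for n,uv,z in [('-y bot',(228,278),12),('+y bot',(503,274),12),('+y top',(536,297),50),('top mid',(320,299),50),('top mid2',(440,298),50),('far top',(535,340),50),('bed L',(10,114),12),('bed R',(550,110),12)]:
    print(n,F(onz(d,uv,z)).round(1))
a=cv2.imread('pics/w30.png')[230:360,200:560];cv2.imwrite('pics/z30.png',cv2.resize(a,None,fx=2.2,fy=2.2,interpolation=2))
a=cv2.imread('pics/s30.png')[150:280,210:410];cv2.imwrite('pics/zs30.png',cv2.resize(a,None,fx=4,fy=4,interpolation=2))
E
```

```text
-y bot [ -37.6 -121.    12. ]
+y bot [-38.1 113.2  12. ]
+y top [-37.7 113.4  50. ]
top mid [-39.6 -49.9  50. ]
top mid2 [-38.8  38.7  50. ]
far top [  0.5 121.7  50. ]
bed L [-171.  -277.9   12. ]
bed R [-173.2  126.    12. ]
```

View pics/z30.png

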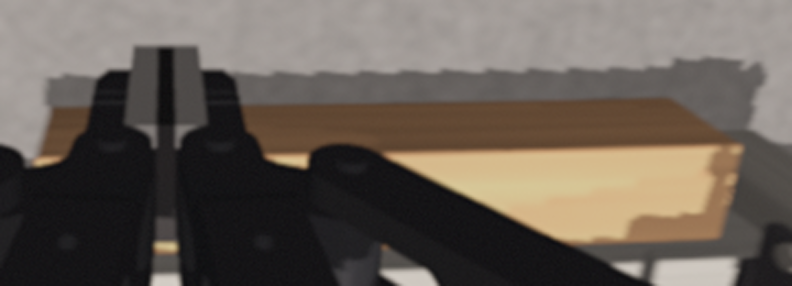

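View pics/zs30.png

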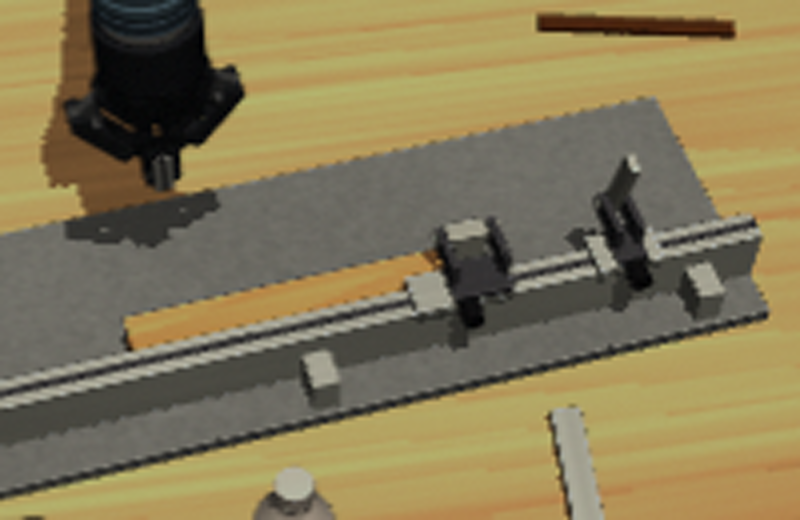

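step_arm([
  [85, [15, -3, 0], [0, 0, 0]],
  [85, [22, 0, 5], [0, -0.01, 0]],
  [85, [15, 0, 20], [0, 0, 0]],
  [85, [5, 0, 25], [0, 0, 0]],
  [85, [0, 0, 22], [0, 0, 0]],
  [85, [0, 0, 12], [0, 0, 0]],
  [85, [0, 0, 3], [0, 0, 0]],
  [85, [0, 0, 0], [0, 0, 0]],
  [85, [0, 5, 0], [0, 0, 0]],
  [85, [0, 6, 0], [0, 0, 0]],
])

```text
time: 44.75
tool_pos: [494.0, -42.0, 2.4]
tool_rot: [3.139, 0.0, 1.664]
wrist_force: [-1.0, -0.0, 0.1]
opening: 0.992
```

```bash
python3 -c "
from h import *
st()"
```

```text
t 44.75 fence [-84.3 -32.1   2.4] rot [3.139 0.    1.664] F [-1.  -0.   0.1] op 0.99
```

step_arm([
  [85, [6, 0, 4], [0, 0, -0.01]],
  [85, [7, 0, 5], [0, 0, 0]],
  [85, [3, 0, 3], [0, 0, 0]],
  [85, [0, 4, 0], [0, 0, 0]],
  [85, [0, 5, 0], [0, 0, 0]],
  [85, [0, 5, 0], [0, 0, 0]],
  [85, [0, 4, 0], [0, 0, 0]],
  [85, [0, 3, 0], [0, 0, 0]],
  [85, [0, 3, 0], [0, 0, 0]],
  [85, [0, 3, 0], [0, 0, 0]],
])

```text
time: 45.75
tool_pos: [525.3, -21.0, -8.1]
tool_rot: [3.133, 0.0, 1.676]
wrist_force: [-0.2, 0.8, 0.3]
opening: 0.998
```

```bash
python3 -c "
from h import *
st()"
```

```text
t 45.75 fence [-51.  -14.4  -8.1] rot [3.133 0.    1.676] F [-0.2  0.8  0.3] op 1.0
```

step_arm([
  [85, [0, 1.5, 0], [0, 0, 0]],
  [85, [0, 2, 0], [0, 0, 0]],
  [85, [0, 2, 0], [0, 0, 0]],
  [85, [0, 2, 0], [0, 0, 0]],
  [85, [0, 2, 0], [0, 0, 0]],
  [85, [0, 2, 0], [0, 0, 0]],
  [85, [0, 2, 0], [0, 0, 0]],
  [85, [0, 2, 0], [0, 0, 0]],
  [85, [0, 2, 0], [0, 0, 0]],
  [85, [0, 2, 0], [0, 0, 0]],
])

```text
time: 46.75
tool_pos: [525.8, -20.4, -12.2]
tool_rot: [-3.112, -0.005, 1.676]
wrist_force: [-6.0, -0.4, 3.5]
opening: 0.997
```

```bash
python3 -c "
from h import *
st()"
```

```text
t 46.75 fence [-50.4 -13.9 -12.2] rot [-3.112 -0.005  1.676] F [-6.  -0.4  3.5] op 1.0
```

step_arm([
  [85, [0, -3, 0], [0, 0, 0]],
  [85, [0, -8, 0], [-0.03, 0, 0]],
  [85, [0, -12, 0], [0, 0, 0]],
  [85, [0, -15, 0], [0, 0, 0]],
  [85, [0, -15, -10], [0, 0, 0]],
  [85, [-20, 0, -25], [0, 0, 0]],
  [85, [-35, 0, -30], [0, 0, 0]],
  [85, [-40, 0, -30], [0, 0, 0]],
  [85, [-30, 0, -20], [0, 0, 0]],
  [85, [-10, 0, 0], [0, 0, 0]],
])

```text
time: 47.75
tool_pos: [492.3, -162.4, 108.0]
tool_rot: [3.121, -0.001, 1.681]
wrist_force: [0.8, 0.9, 0.4]
opening: 0.995
```

```bash
python3 - <<'E'
from h import *
import pickle
st();d=save('wrist','w31.png');t=save('top','t31.png');s=save('scene','s31.png');pickle.dump((d,t,s),open('w31.pkl','wb'))
a=cv2.imread('pics/t31.png')[170:240,180:380];a=cv2.resize(a,None,fx=4,fy=4,interpolation=2)
b=cv2.imread('pics/s31.png')[160:240,210:410];b=cv2.resize(b,None,fx=4,fy=4,interpolation=2)
cv2.imwrite('pics/z31.png',np.vstack([a,b]))
E
```

```text
t 47.75 fence [ -98.3 -151.7  108. ] rot [ 3.121e+00 -1.000e-03  1.681e+00] F [0.8 0.9 0.4] op 1.0
```

View pics/z31.png

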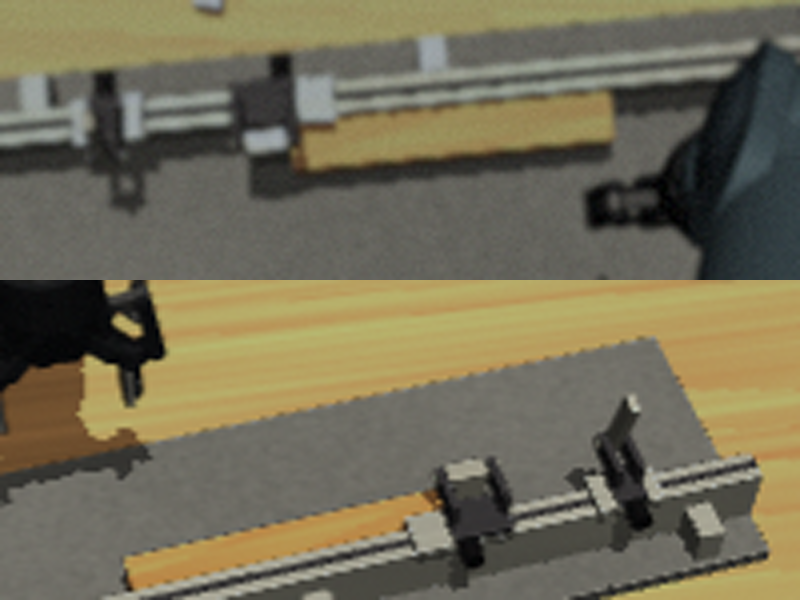

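View pics/w31.png

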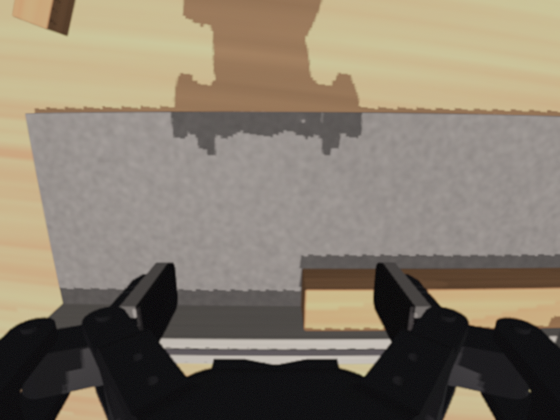

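```bash
python3 -c "
from h import *
st();print(ctrl.hand_in());st()"
```

```text
t 47.9 fence [-101.5 -146.1  103.5] rot [ 3.13  -0.005  1.685] F [-0.3  0.5 -0.2] op 1.0
the job is handed in; nothing more can be done
None
the job is handed in; nothing more can be done
```

I handed the job in at 47.9 s. The thick flag is down, the thin flag is still up, and the batten lies against fence and stop with the arm clear of it. `hand_in` gave no verdict.

**What I did**
- **Flag:** I swung the thick flag partway down by gripping it, then pressed it onto its hard stop with tilted fingers. It stalled at about 10 N with the fingers where a fully lowered flag should be.
- **Batten:** I pushed it flat to the fence with the open fingers, then slid it by its end into the stop. The stop's head slipped about 4 mm, then held its position while the wrist force rose from 4.6 through 5.9 to 7.2 N. I put about 1.3 N of that down to sliding friction.
- **Finish:** I backed off, pushed the batten to the fence once more at about 6 N, and withdrew.

**Last checks**
- After the press, both ends of the batten's near face measured 38 mm from the fence face, within about 0.5 mm of each other. That equals the batten's width, so it is flush and parallel. The final push to the fence came after this measurement.
- The last pictures show no visible gap at the stop. They are only good to about 2 to 3 mm, so the 2 mm gap limit rests on the push itself.
- I saw the flag's final angle only roughly in the pictures.
- I made no deliberate contact with the glue, tape, square or pencil and saw no sign they moved, but I did not measure their final positions.

**What went wrong or disagreed**
- My first two attempts to push the flag down failed. In the images the real fingertips sit about 33 mm above the reported TCP, so the fingers passed over the flag.
- One later push reached 34 N at the wrist, with the gripper body possibly touching the stop's head. That is below the 40 N limit.

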